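# Find the sealed tin with the grinding ball in it

## Task

The spare grinding ball is loose inside one of the three sealed steel tins in the storage case. Flip the case's latch lever off the lid first, swing the lid up to upright or a little past, then lift the tins and shake them lengthwise clear of the case, one at a time, until you find the one that rattles; put every silent tin you took out back level in a pocket of the case. Finish while holding the rattling tin still and level in the air over the middle of the steel tray, right way up, ready for a colleague to open it there, and leave the other things on the bench alone.

Things in the scene. Friction and masses are not known exactly. Their poses are not given: they have to be found in the camera images.
- case: Grey hard storage case fixed to the bench, 150 mm deep (x) by 250 mm wide (y), 74 mm high shut (base 44 mm). Origin: middle of its underside; x to the hinge side (back), y left, z up; the latch side faces the robot, turned up to 0.2 rad. Inside, dark foam (top 30 mm above the bench) has three pockets side by side, 74 mm apart along y, each 106 x 48 mm, 22 mm deep
- well_1 (a point): Centre of the floor of the left pocket, 8 mm above the bench; axes as the case. The pockets' centres lie 10 mm in front of the case's middle
- well_2 (a point): Centre of the floor of the middle pocket, 8 mm above the bench; axes as the case
- well_3 (a point): Centre of the floor of the right pocket, 8 mm above the bench; axes as the case
- latch (a joint): Angle of the latch lever (rad): 0 = upright at the front of the case, its hook over the lid's keeper (the lid must not be lifted then); 1.8 = fully flipped down towards the robot. Tipped outwards past about 0.4 rad it falls open by itself and stays open
- latch_tip (a point): Point 4 mm below the upper end of the latch lever, a steel plate 34 mm wide, 4 mm thick with a rolled 7 mm end, in the middle of the case's front. Shut, its end stands 14 mm above the lid's top and 9 mm in front of the case's front wall; it is pushed or pulled outwards (case -x), away from the lid. Own z runs along the lever to its end
- latch_hinge (a point): Middle of the lever's hinge axis (along the case's y), 28 mm above the bench; the lever is 60 mm long from here
- lid (a joint): Opening angle of the lid (rad): 0 = shut, 1.57 = upright, 1.95 = stop. A stiff friction hinge (0.3 N m) keeps the lid where it is left
- lid_hinge (a point): Middle of the lid's hinge axis (along the case's y), at the upper back edge of the base, 44 mm above the bench
- lid_handle (a point): Middle of the round steel bar (10 mm thick, 80 mm long, along the case's y) of the handle on the lid. Shut, it is 36 mm above the lid's top face, 115 mm in front of and 66 mm above the lid's hinge axis; it travels in an arc about that axis, and turns with the lid
- tin_1_mid (a point): Centre of one of three alike sealed steel tins, 100 (own x) x 42 (y) x 56 mm (z), 0.13 to 0.45 kg. Each starts level in a pocket, long side along the case's x, top 64 mm above the bench, 34 mm out of the foam; which is where changes. In one a loose 25 mm ball of 120 g has 69 mm of play lengthwise: a brisk lengthwise shake or a tilt runs it from end to end, with a knock and a shift of weight
- tin_2_mid (a point): Centre of another tin, outwardly the same as tin_1
- tin_3_mid (a point): Centre of another tin, outwardly the same as tin_1
- tray_mid (a point): Centre of the inner floor of an open stainless tray fixed to the bench, 125 mm (x) by 165 mm (y), rim 18 mm high, right of the case
- timer: Bystander: white bench timer, 66 x 66 x 19 mm, lying flat; origin under its centre
- dye: Bystander: small dropper bottle, 42 mm across, 84 mm high; origin under its centre
- pen: Bystander: marker pen, 132 mm long, lying flat; origin under its centre

How it is judged:
On the way, in this order (a step that is already met when the one before it is completed fails the run):
1. the latch lever is flipped free, with the lid still shut (value of joint latch above 1.2 rad and value of joint lid below 0.15 rad), for 0.1 s.
2. the lid is open upright, give or take (value of joint lid above 1.4 rad), for 0.2 s.
3. the tin with the ball is gripped, clear of the case, and shaken so that the ball knocks in it (((height (world z) of tin_1_mid above 0.075 m and contact force between the fingers and tin_1 above 1 N and contact force between ball and tin_1 above 3 N) or (height (world z) of tin_2_mid above 0.075 m and contact force between the fingers and tin_2 above 1 N and contact force between ball and tin_2 above 3 N) or (height (world z) of tin_3_mid above 0.075 m and contact force between the fingers and tin_3 above 1 N and contact force between ball and tin_3 above 3 N))).
At the end, for the whole second after the job is handed in: The tin with the ball is gripped level (0.3 rad) and still, its centre within 45 mm of the tray's seen from above and 7 to 30 cm over the bench, clear of the tray. The other tins lie level in pockets, within 8 mm of centre. Lid (over 1.35 rad) and latch (over 1.2 rad) are open (((distance between ball_center and tin_1_mid below 0.06 m and horizontal distance between tin_1_mid and tray_mid below 0.045 m and height (world z) of tin_1_mid between 0.07 and 0.3 m and angle between tin_1_mid's own z axis and vertical below 0.3 rad and linear speed of tin_1 below 0.03 m/s and contact force between the fingers and tin_1 above 1 N and contact force between tin_1 and tray below 0.05 N and (horizontal distance between tin_2_mid and well_1 below 0.008 m or horizontal distance between tin_2_mid and well_2 below 0.008 m or horizontal distance between tin_2_mid and well_3 below 0.008 m) and height (world z) of each of tin_2_mid, tin_3_mid below 0.042 m and angle between each of tin_2_mid, tin_3_mid's own z axis and vertical below 0.15 rad and (horizontal distance between tin_3_mid and well_1 below 0.008 m or horizontal distance between tin_3_mid and well_2 below 0.008 m or horizontal distance between tin_3_mid and well_3 below 0.008 m)) or (distance between ball_center and tin_2_mid below 0.06 m and horizontal distance between tin_2_mid and tray_mid below 0.045 m and height (world z) of tin_2_mid between 0.07 and 0.3 m and angle between tin_2_mid's own z axis and vertical below 0.3 rad and linear speed of tin_2 below 0.03 m/s and contact force between the fingers and tin_2 above 1 N and contact force between tin_2 and tray below 0.05 N and (horizontal distance between tin_1_mid and well_1 below 0.008 m or horizontal distance between tin_1_mid and well_2 below 0.008 m or horizontal distance between tin_1_mid and well_3 below 0.008 m) and height (world z) of each of tin_1_mid, tin_3_mid below 0.042 m and angle between each of tin_1_mid, tin_3_mid's own z axis and vertical below 0.15 rad and (horizontal distance between tin_3_mid and well_1 below 0.008 m or horizontal distance between tin_3_mid and well_2 below 0.008 m or horizontal distance between tin_3_mid and well_3 below 0.008 m)) or (distance between ball_center and tin_3_mid below 0.06 m and horizontal distance between tin_3_mid and tray_mid below 0.045 m and height (world z) of tin_3_mid between 0.07 and 0.3 m and angle between tin_3_mid's own z axis and vertical below 0.3 rad and linear speed of tin_3 below 0.03 m/s and contact force between the fingers and tin_3 above 1 N and contact force between tin_3 and tray below 0.05 N and (horizontal distance between tin_1_mid and well_1 below 0.008 m or horizontal distance between tin_1_mid and well_2 below 0.008 m or horizontal distance between tin_1_mid and well_3 below 0.008 m) and height (world z) of each of tin_1_mid, tin_2_mid below 0.042 m and angle between each of tin_1_mid, tin_2_mid's own z axis and vertical below 0.15 rad and (horizontal distance between tin_2_mid and well_1 below 0.008 m or horizontal distance between tin_2_mid and well_2 below 0.008 m or horizontal distance between tin_2_mid and well_3 below 0.008 m))) and value of joint lid above 1.35 rad and value of joint latch above 1.2 rad); the arm keeps its last pose, push and grip.
It fails at once if the lid is lifted while the latch lever still hooks it (value of joint lid above 0.12 rad and value of joint latch below 0.5 rad).
It fails at once if a bystander (timer, dropper bottle, pen) is shoved by more than 3 cm or knocked over (distance of any of timer, dye, pen from where it was at the start of the episode above 0.03 m or angle between dye's own z axis and vertical above 0.5 rad).
It also fails if it takes over 72 s, if anything falls off the work surface, if the arm or the gripper's body presses on something with over 40 N, if the wrist force passes 120 N, or if a joint passes its speed limit or range.

## Robot

A 6-joint arm with a two-finger parallel gripper is mounted at the origin on a cart in front of the work surface, level with it; the furniture and walls round the work are solid. World frame = base frame: x ahead of the robot, y to its left, z up, the work surface at z = 0. Lengths are in m, angles in rad, forces in N, time in s.
With the tool pointing down it reaches from about 0.25 to 0.775 m from the base axis. Payload 4 kg.
Tool frame: the origin (TCP) lies midway between the tips of the shut fingers; the grasp point (between the pads) lies grip_point_offset behind it (grip_point_offset is the distance from the TCP to the grasp point, in m); z points along the fingers, y is the line along which they close (so a half turn about z gives the same grasp; the last joint's range is limited). The gripper opens to 94 mm and grips with 3 to 60 N. Pads are 16 mm wide; open, the fingers measure 119 mm over their backs; the gripper's body (75 mm by 177 mm) begins 78 mm behind the grasp point.
Start: joints at [1.116, 0.087, 1.371, -0, 1.684, -0.103], TCP at [0.19, 0.516, 0.206] pointing down, gripper open.
Joint ranges: [-3.1, 3.1], [-0.76, 2.03], [0.27, 2.55], [-1.08, 4.22], [0.17, 2.65], [-2.57, 2.57]. Speed limits (rad/s): [2.79, 2.79, 3.14, 3.14, 3.14, 3.14].

## Interface

Orientations are given as [roll, pitch, yaw] about the fixed x, y, z axes, in that order (R = Rz(yaw) Ry(pitch) Rx(roll)).
In Python, from bench import * gives the robot as it stands. The module is installed in compiled form; this text tells all that it offers.
- The arm moves only by the tool apply_moves, never from a script. Its argument "commands" is a list of rows, each a list of 7 numbers: the turn, a rotation vector about the world's x, y, z in rad, then the shift along the world's x, y, z in m, then the opening in per cent of the stroke, from 0 (shut) to 100 (fully open). In form: [[ax, ay, az, x, y, z, jaw], ...]. A call has exactly 5 rows; each row is the pose to reach, as a shift and turn from the pose commanded when the call began; what a row does not reach only later rows make up. A row lasts 1/10 s, in which the tool goes at most 50 mm and 8.59 degrees, less where a joint would pass 70% of its speed; a pose out of reach is approached as far as the arm can. A call with a gripper value outside its range is refused whole. The fingers move at their own pace and stop on an object; the grip force is fixed at half the most. Time passes only in rows, so rows that repeat a pose let the fingers close, or fill a call up. It gives the time, the measured TCP pose, the force, the opening and the grip force at its end, in the units of the state.
- get_obs(): the state, without advancing time (a new reading comes with each control period).
- snapshot(name): name is "scene" or "top"; returns a dict with "pixels" (480x640x3 uint8, red, green, blue), "vertical_fov" (degrees; the focal length in pixels is half the picture's height over the tangent of half this angle, whatever the lens; pixels are square), "cx", "cy" (the principal point, pixels), "rvec" (rotation vector, rad) and "tvec" (3), from world to camera coordinates, as OpenCV has them. Camera axes: x right, y down, z forward; pixel columns grow to the right and rows downward; lengths in m; the calibration is good to about 2 mm. A picture is of the moment at which its call begins. There is no depth.
- close_job(): hands the job in; it is judged then, once.
Trained networks look in the newest picture that a camera, given by its name, has taken for a name from the list of things; names that differ only in an ending like _2 or _b are one class to them, and where a whole thing is asked for, a point or a joint stands for the part that bears it (a point fixed in the world has none). Each returns a list of dicts, best first, with "score" (0 to 1); they miss things now and then, are a little off and sometimes report something else, mostly with a low value. They report only what shows in the picture. A call takes as long as a camera call.
- masks_of(camera, query): "mask" (480x640 bool, what is visible of it) and "extent" ([left, top, right, bottom] in pixels, round what is visible of it).
- place_of(camera, query): "pixel" ([column, row] in pixels: a listed point, or the origin of a listed thing).
The state is a dict: "time": time; "joint_positions": joint angles; "qvel": joint speeds; "joint_torque": joint torques, N m; "tool_pos": TCP position; "ee_rot": TCP orientation; "wrist_force": force on the tool from outside, world axes, zero at the start; "wrist_torque": the same for the moment, N m; "width": finger opening in m; "finger_force": force on a finger pad.
Only numpy, scipy, OpenCV 4.12 (cv2) and the standard library are available. Lean on these libraries where they do the work, as an engineer would, in place of code of your own. Each camera call takes 0.05 s, during which the arm holds its last target. There are 200 camera calls.

## Working session

There is one attempt and no reset: what is moved stays moved. The work goes in short steps, Python scripts to look and compute and a tool call to move; the robot and the scene stay as the last step left them, time stands still between calls to the robot, and variables do not carry over. Pictures are saved under pics/ and viewed, at most 10 in all, crops included, and the job is handed in when it is done.

Besides the shell and the picture viewer there is one more tool, called as name(argument=value, ...), one argument or row to a line, values as JSON. apply_moves: Moves the arm, as the interface text tells. Its arguments: {"type":"object","properties":{"commands":{"type":"array"}},"required":["commands"]}

```bash
mkdir -p pics; cat > h.py <<'E'
from bench import *
import numpy as np, cv2
def snap(n,save=None):
    s=snapshot(n)
    if save: cv2.imwrite('pics/'+save,s['pixels'][:,:,::-1])
    return s
def K(s):
    f=240/np.tan(np.radians(s['vertical_fov'])/2); return np.array([[f,0,s['cx']],[0,f,s['cy']],[0,0,1]])
def ray(s,px,z):
    R=cv2.Rodrigues(np.array(s['rvec'],float))[0]; t=np.array(s['tvec'],float).ravel()
    d=R.T@np.linalg.inv(K(s))@np.array([px[0],px[1],1.]); c=-R.T@t
    return c+d*(z-c[2])/d[2]
def proj(s,P):
    return cv2.projectPoints(np.array(P,float).reshape(-1,3),np.array(s['rvec'],float),np.array(s['tvec'],float),K(s),None)[0].reshape(-1,2)
E
python3 - <<'E'
from h import *
o=get_obs(); print({k:np.round(v,3) for k,v in o.items()})
zs=dict(latch_tip=.084,lid_handle=.110,lid_hinge=.044,latch_hinge=.028,tray_mid=.003,timer=0,dye=0,pen=0,case=0)
for n in('scene','top'):
    s=snap(n,n+'0.png'); R=cv2.Rodrigues(np.array(s['rvec'],float))[0]
    print(n,s['vertical_fov'],-R.T@np.ravel(s['tvec']))
    for q,z in zs.items():
        for r in place_of(n,q)[:2]: print(q,round(r['score'],2),np.round(r['pixel'],1),np.round(ray(s,r['pixel'],z),4))
E
```

```text
{'time': np.float64(0.0), 'joint_positions': array([ 1.116,  0.088,  1.372, -0.   ,  1.684, -0.103]), 'qvel': array([-0.001, -0.001,  0.002,  0.   ,  0.001, -0.001]), 'joint_torque': array([-2.0000e-03, -3.4019e+01, -3.0242e+01,  7.2000e-02,  3.3000e-02,
       -0.0000e+00]), 'tool_pos': array([0.189, 0.516, 0.204]), 'ee_rot': array([-3.139, -0.   ,  2.79 ]), 'wrist_force': array([ 0.151, -0.869,  0.169]), 'wrist_torque': array([ 0.051, -0.017, -0.01 ]), 'finger_force': np.float64(0.0), 'width': np.float64(0.094)}
scene 43.64783944224188 [-0.39291249 -0.98876029  0.88922376]
latch_tip 0.58 [265.9 221.3] [0.4543 0.1494 0.084 ]
lid_handle 0.55 [283.3 210.3] [0.4997 0.13   0.11  ]
lid_hinge 0.97 [315.5 224.7] [0.5911 0.1002 0.044 ]
latch_hinge 0.96 [266.4 239.6] [0.452  0.1469 0.028 ]
latch_hinge 0.72 [295.3 241.4] [0.5064 0.0881 0.028 ]
tray_mid 0.86 [385.7 322.7] [ 0.4602 -0.2933  0.003 ]
timer 0.76 [429.6 383.2] [ 0.3872 -0.4832 -0.    ]
dye 0.57 [226.8 218.7] [0.4628 0.3565 0.    ]
pen 0.46 [192.1 228.2] [0.3536 0.3749 0.    ]
case 0.95 [293.5 241.7] [0.5308 0.1252 0.    ]
case 0.7 [267.6 240.8] [0.478  0.1764 0.    ]
top 55.66453173065518 [ 0.26031516 -0.0574816   1.3978135 ]
latch_tip 0.63 [256.6 240.2] [0.4595 0.139  0.084 ]
lid_handle 0.62 [259.6 228.1] [0.4909 0.1273 0.11  ]
lid_hinge 0.88 [266.3 193.6] [0.6103 0.1188 0.044 ]
latch_hinge 0.86 [258.5 245.2] [0.4526 0.1412 0.028 ]
latch_hinge 0.32 [192.5 243.5] [0.4579 0.343  0.028 ]
tray_mid 0.82 [402.3 243.7] [ 0.4607 -0.3004  0.003 ]
tray_mid 0.29 [193.8 243.6] [0.4612 0.3462 0.003 ]
timer 0.88 [462.  267.1] [ 0.3886 -0.4816  0.    ]
timer 0.48 [257.1 240.6] [0.471 0.15  0.   ]
dye 0.49 [192.5 243.7] [0.4613 0.3511 0.    ]
pen 0.51 [185.2 279.4] [0.3506 0.3681 0.    ]
case 0.74 [263.2 219. ] [0.5396 0.1325 0.    ]
```

```bash
python3 -c "
import bench;print(bench.__all__ if hasattr(bench,'__all__') else '', getattr(bench,'grip_point_offset',None))"
```

```text
0.0188
```

View pics/scene0.png

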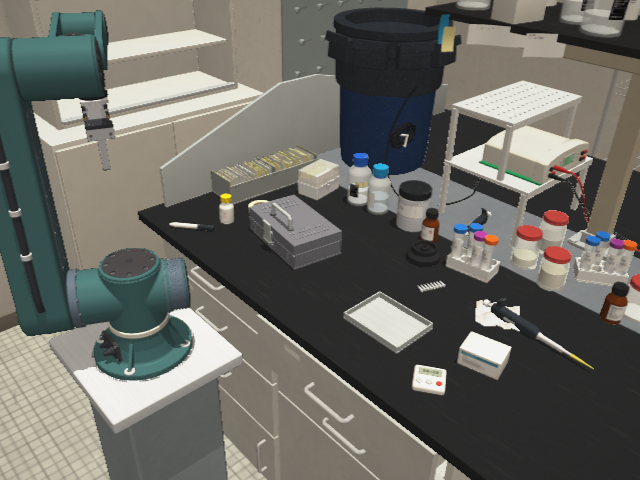

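View pics/top0.png

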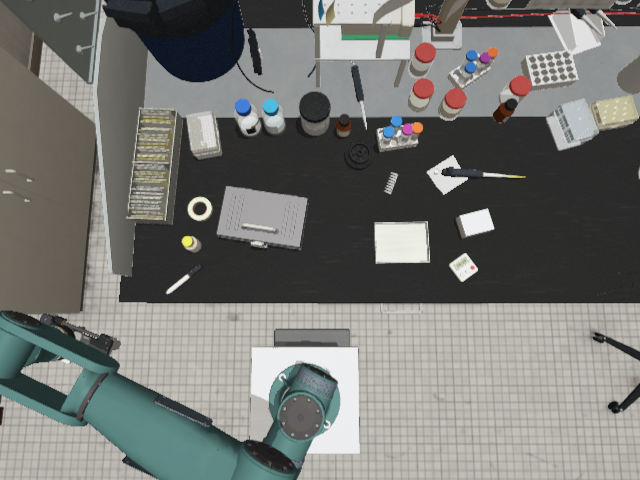

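```bash
cat > fit.py <<'E'
from h import *
from scipy.optimize import least_squares
pts=dict(latch_tip=(-.084,0,.084),lid_handle=(-.040,0,.110),lid_hinge=(.075,0,.044),latch_hinge=(-.084,0,.028),case=(0,0,0))
def W(p,P):
    c,s=np.cos(p[2]),np.sin(p[2]); P=np.atleast_2d(P)
    return np.c_[p[0]+c*P[:,0]-s*P[:,1],p[1]+s*P[:,0]+c*P[:,1],P[:,2]]
E
python3 - <<'E'
from fit import *
obs=[]
for n in('top','scene'):
    s=snap(n)
    for q,P in pts.items():
        r=place_of(n,q)
        if r: obs.append((s,P,np.array(r[0]['pixel']),.5,q))
    m=masks_of(n,'case')[0]
    M=m['mask'].astype(np.uint8); print(n,m['score'],m['extent'],M.sum())
    c=max(cv2.findContours(M,0,1)[0],key=cv2.contourArea)
    print(np.round(cv2.boxPoints(cv2.minAreaRect(c)),1).tolist())
    im=s['pixels'][:,:,::-1].copy(); cv2.drawContours(im,[c],-1,(0,0,255),1)
    x0,y0=(190,160) ; cv2.imwrite(f'pics/c_{n}.png',cv2.resize(im[y0:y0+130,x0:x0+160],None,fx=5,fy=4.6 if 0 else 4.6))
    if n=='top': top=s
    else: sc=s
def f(p): return np.concatenate([(proj(s,W(p,P))[0]-px)*w for s,P,px,w,q in obs])
r=least_squares(f,[.53,.13,-.08],loss='soft_l1'); print(r.x)
for o,e in zip(obs,f(r.x).reshape(-1,2)): print(o[4],np.round(e*2,1))
lid=[(a*.075,b*.125,.074) for a,b in((1,1),(1,-1),(-1,-1),(-1,1))]
for s in(top,sc): print(np.round(proj(s,W(r.x,lid)),1).tolist())
E
```

```text
top 0.56 [216.8, 188.1, 310.1, 251.2] 4533
[[215.39999389648438, 239.89999389648438], [223.60000610351562, 184.0], [309.1000061035156, 196.5], [300.8999938964844, 252.39999389648438]]
scene 0.72 [249.2, 194.0, 344.3, 267.8] 4395
[[237.0, 225.3000030517578], [272.29998779296875, 178.1999969482422], [351.0, 237.3000030517578], [315.79998779296875, 284.29998779296875]]
[ 0.53279297  0.12816182 -0.16973157]
latch_tip [0.6 2. ]
lid_handle [-1.6  1.4]
lid_hinge [-0.6 -0.9]
latch_hinge [-3.9  0.2]
case [ 0.9 -1. ]
latch_tip [3. 1.]
lid_hinge [3.3 0.6]
latch_hinge [-0.5  2.6]
case [-0.7 -1.9]
[[225.5, 185.5], [307.1, 199.0], [298.2, 248.0], [215.1, 233.9]]
[[293.9, 194.3], [340.9, 231.0], [292.4, 246.1], [248.6, 206.4]]
```

View pics/c_top.png

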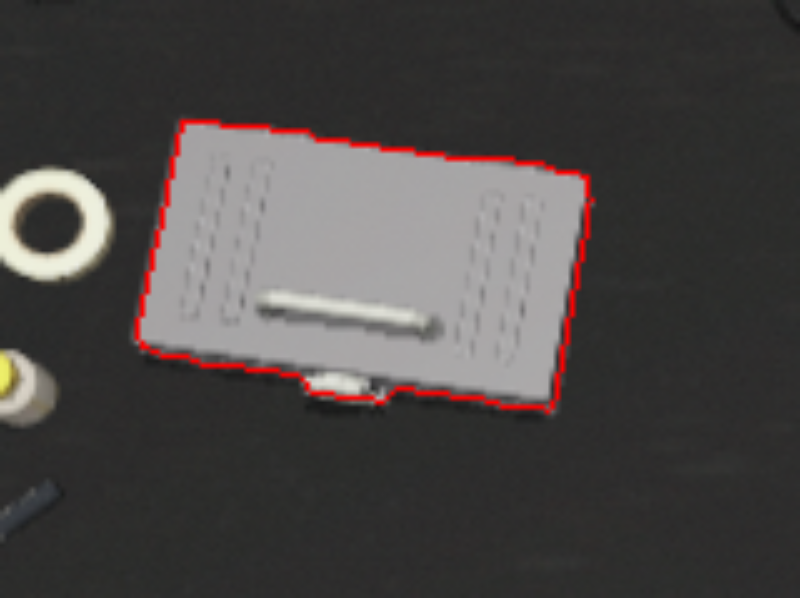

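```bash
python3 - <<'E'
from fit import *
s={n:snap(n) for n in('top','scene')}
lid={k:(a*.075,b*.125,.074) for k,(a,b) in dict(TL=(1,1),TR=(1,-1),BR=(-1,-1),BL=(-1,1)).items()}
cor=dict(TL=(226.,186.5),TR=(307.8,198.3),BR=(300.2,248.5),BL=(217.2,235))
obs=[('top',lid[k],np.array(v),1.,k) for k,v in cor.items()]
hc={'h1':(-.04,.04,.110),'h2':(-.04,-.04,.110)}
obs+=[('top',hc['h1'],np.array([190+260/5,160+298/4.6]),1,'h1'),('top',hc['h2'],np.array([190+435/5,160+323/4.6]),1,'h2')]
for n in s:
    for q,P in pts.items():
        r=place_of(n,q)
        if r: obs.append((n,P,np.array(r[0]['pixel']),.3,q))
def f(p): return np.concatenate([(proj(s[n],W(p,P))[0]-px)*w for n,P,px,w,q in obs])
r=least_squares(f,[.53,.13,-.13],loss='soft_l1'); print(r.x)
for o,e in zip(obs,f(r.x).reshape(-1,2)): print(o[0],o[4],np.round(e/o[3],1))
np.save('case.npy',r.x)
for k,P in pts.items(): print(k,W(r.x,P).round(4))
im=s['scene']['pixels'][:,:,::-1].copy()
for P in list(lid.values())+list(hc.values())+list(pts.values()):
    u=proj(s['scene'],W(r.x,P))[0]; cv2.circle(im,tuple(np.round(u*1).astype(int)),1,(0,0,255),-1)
cv2.imwrite('pics/ov.png',cv2.resize(im[175:285,230:370],None,fx=5,fy=5))
E
```

```text
[ 0.53213899  0.12411547 -0.15216087]
top TL [ 0.2 -0.2]
top TR [0.3 0.2]
top BR [-0.1 -0.9]
top BL [-0.5 -0.1]
top h1 [3.  0.7]
top h2 [-4.7 -0.6]
top latch_tip [0.9 1.4]
top lid_handle [2.3 2.7]
top lid_hinge [-1.4  2. ]
top latch_hinge [-2.1  1.8]
top case [1.5 1.4]
scene latch_tip [2.4 0.7]
scene lid_handle [-1.5  0.6]
scene lid_hinge [ 0.6 -1.4]
scene latch_hinge [-2.6  0.6]
scene case [-0.1 -1.1]
latch_tip [[0.4491 0.1368 0.084 ]]
lid_handle [[0.4926 0.1302 0.11  ]]
lid_hinge [[0.6063 0.1127 0.044 ]]
latch_hinge [[0.4491 0.1368 0.028 ]]
case [[0.5321 0.1241 0.    ]]
```

View pics/ov.png

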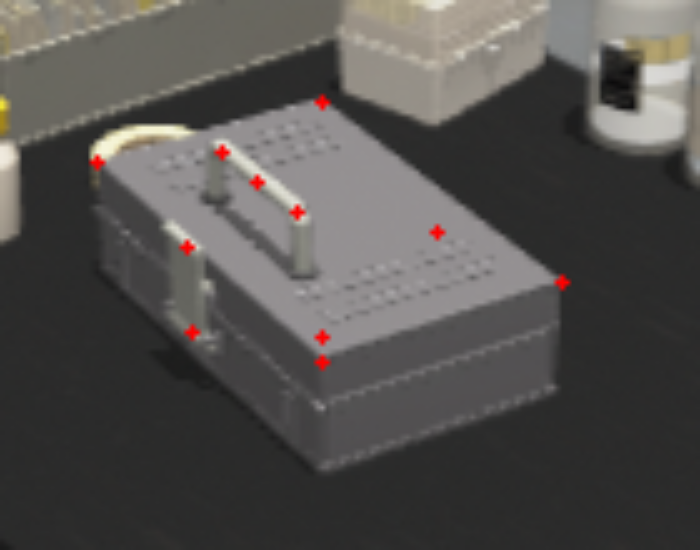

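apply_moves(
  commands=[
    [0,0,0.03,0.025,-0.035,0.0,0],
    [0,0,0.06,0.05,-0.07,0.0,0],
    [0,0,0.1,0.08,-0.105,0.0,0],
    [0,0,0.15,0.11,-0.14,0.0,0],
    [0,0,0.2,0.14,-0.18,0.0,0],
  ],
)

```text
time: 2.8
tool_pos: [0.3304, 0.3352, 0.2057]
ee_rot: [3.141, 0.001, 2.993]
wrist_force: [0.1, 0.9, 0.6]
width: 0.0575
finger_force: 0.0
```

apply_moves(
  commands=[
    [0,0,0,0.028,-0.04,0.0,0],
    [0,0,0,0.056,-0.08,0.0,0],
    [0,0,0,0.084,-0.12,0.0,0],
    [0,0,0,0.112,-0.16,-0.01,0],
    [0,0,0,0.14,-0.202,-0.036,0],
  ],
)

```text
time: 3.3
tool_pos: [0.4688, 0.1376, 0.1748]
ee_rot: [3.14, 0.006, 2.989]
wrist_force: [0.8, 0.4, 0.2]
width: 0.0174
finger_force: 0.0
```

apply_moves(
  commands=[
    [0,0,0,0,0,0,0],
    [0,0,0,0,0,0,0],
    [0,0,0,0,0,-0.02,0],
    [0,0,0,0,0,-0.04,0],
    [0,0,0,0,0,-0.06,0],
  ],
)

```text
time: 3.8
tool_pos: [0.4662, 0.1412, 0.1134]
ee_rot: [3.14, 0.002, 2.992]
wrist_force: [-0.2, -0.3, 0.0]
width: 0.0008
finger_force: 0.0
```

```bash
python3 - <<'E'
from h import *
s=snap('scene'); im=s['pixels'][:,:,::-1]; cv2.imwrite('pics/a.png',cv2.resize(im[140:260,220:360],None,fx=5,fy=5))
o=get_obs(); print(o['tool_pos'],o['ee_rot'],o['qvel'].round(3)); print(proj(s,[o['tool_pos']]))
E
```

```text
[0.4637261  0.14080042 0.10940227] [-3.14084998 -0.00448261  2.99252501] [-0.002 -0.    -0.005 -0.003  0.082 -0.001]
[[270.35816248 213.15972224]]
```

View pics/a.png

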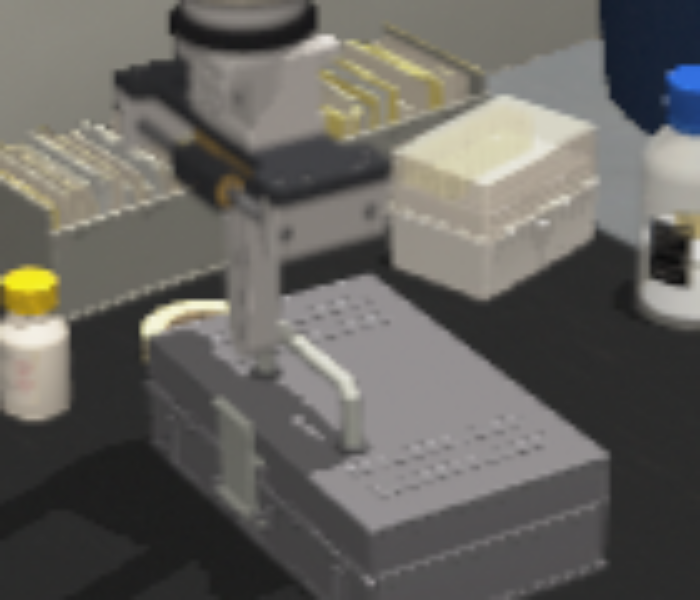

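apply_moves(
  commands=[
    [0,0,0,0.006,-0.004,0,0],
    [0,0,0,0.006,-0.004,-0.01,0],
    [0,0,0,0.006,-0.004,-0.02,0],
    [0,0,0,0.006,-0.004,-0.028,0],
    [0,0,0,0.006,-0.004,-0.028,0],
  ],
)

```text
time: 4.35
tool_pos: [0.4711, 0.1352, 0.0831]
ee_rot: [-3.141, -0.003, 2.99]
wrist_force: [0.0, -0.8, 0.4]
width: 0.0005
finger_force: 0.0
```

```bash
python3 - <<'E'
from h import *
for i in range(3):
    s=snap('scene');o=get_obs(); print(o['tool_pos'],o['wrist_force'],o['joint_positions'])
print(place_of('scene','latch_tip')[0], proj(s,[o['tool_pos']]))
E
```

```text
[0.47158595 0.13529208 0.08382143] [-0.15314155  0.05543344  0.65366442] [ 1.63634221e-01  1.38892116e-02  1.69200837e+00  1.75906254e-04
  1.43738413e+00 -1.25536908e+00]
[0.47201086 0.13532261 0.08438457] [-0.23683531 -0.28575477 -0.14637112] [ 1.63584945e-01  1.35052546e-02  1.69122740e+00  1.32579400e-04
  1.43740978e+00 -1.25533719e+00]
[0.47236627 0.13535768 0.08483806] [-0.53831166 -0.71775653  0.12910475] [ 1.63553218e-01  1.31659782e-02  1.69062992e+00  1.10133438e-04
  1.43734519e+00 -1.25539427e+00]
{'pixel': [269.5, 219.8], 'score': 0.47} [[274.35480251 220.85212041]]
```

apply_moves(
  commands=[
    [0,0,0,0,0,-0.003,0],
    [0,0,0,-0.01,0.002,-0.004,0],
    [0,0,0,-0.02,0.003,-0.004,0],
    [0,0,0,-0.03,0.005,-0.004,0],
    [0,0,0,-0.04,0.006,-0.004,0],
  ],
)

```text
time: 5.05
tool_pos: [0.431, 0.1416, 0.0807]
ee_rot: [3.141, 0.0, 2.99]
wrist_force: [0.2, -0.0, -1.3]
width: 0.0007
finger_force: 0.0
```

apply_moves(
  commands=[
    [0,0,0,-0.01,0.002,0,0],
    [0,0,0,-0.02,0.003,0,0],
    [0,0,0,-0.03,0.005,0,0],
    [0,0,0,-0.03,0.005,0,0],
    [0,0,0,-0.03,0.005,0,0],
  ],
)

```text
time: 5.55
tool_pos: [0.4022, 0.1464, 0.0808]
ee_rot: [3.141, 0.001, 2.99]
wrist_force: [0.8, -0.9, 0.6]
width: 0.0003
finger_force: 0.0
```

```bash
python3 - <<'E'
from h import *
s=snap('scene');im=s['pixels'][:,:,::-1]; cv2.imwrite('pics/b.png',cv2.resize(im[140:260,220:360],None,fx=5,fy=5))
o=get_obs(); print(o['tool_pos'],o['wrist_force'])
E
```

```text
[0.40246752 0.14639594 0.08080159] [ 0.59761486 -0.28793739 -0.14588568]
```

View pics/b.png

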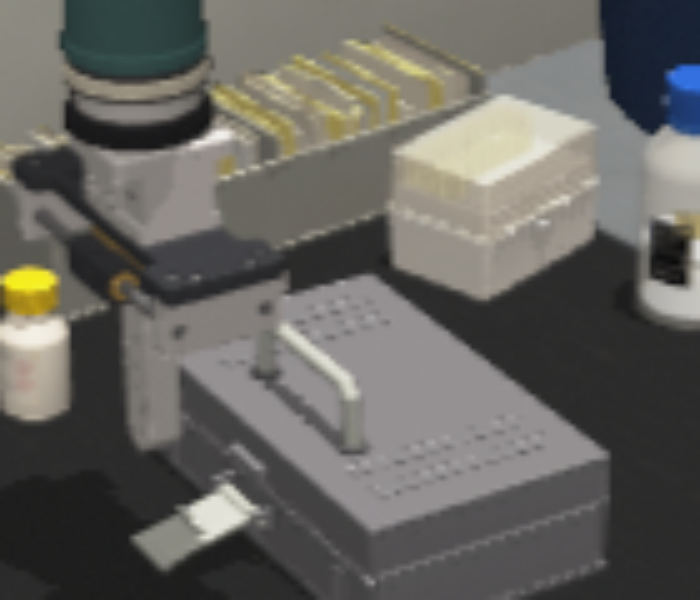

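apply_moves(
  commands=[
    [0,0,-0.14,0.0,0,0.04,0],
    [0,0,-0.28,0.0,0,0.08,20],
    [0,0,-0.42,0.02,-0.005,0.11,45],
    [0,0,-0.56,0.04,-0.01,0.11,45],
    [0,0,-0.7,0.06,-0.012,0.11,45],
  ],
)

```text
time: 6.1
tool_pos: [0.4643, 0.1341, 0.1925]
ee_rot: [3.138, 0.002, 2.283]
wrist_force: [-0.7, -0.8, -0.0]
width: 0.0291
finger_force: 0.0
```

apply_moves(
  commands=[
    [0,0,-0.14,0.015,0,0,45],
    [0,0,-0.28,0.03,-0.004,0,45],
    [0,0,-0.42,0.03,-0.004,0,45],
    [0,0,-0.56,0.03,-0.004,0,45],
    [0,0,-0.7,0.03,-0.004,0,45],
  ],
)

```text
time: 6.6
tool_pos: [0.4928, 0.1301, 0.1902]
ee_rot: [-3.141, 0.0, 1.583]
wrist_force: [-0.4, -0.1, 0.1]
width: 0.0423
finger_force: 0.0
```

apply_moves(
  commands=[
    [0,0,-0.1,0,0,0,45],
    [0,0,-0.17,0,0,0,45],
    [0,0,-0.17,0,0,0,45],
    [0,0,-0.17,0,0,0,45],
    [0,0,-0.17,0,0,0,45],
  ],
)

```text
time: 7.1
tool_pos: [0.4924, 0.1303, 0.1905]
ee_rot: [-3.142, 0.0, 1.421]
wrist_force: [-0.2, 0.3, -0.5]
width: 0.0424
finger_force: 0.0
```

```bash
python3 - <<'E'
from h import *
s=snap('scene');o=get_obs(); print(o['tool_pos'],o['ee_rot'],o['width'])
E
```

```text
[0.49229185 0.13028453 0.19052268] [-3.14153976e+00  9.90791805e-05  1.42047063e+00] 0.04245577793815666
```

apply_moves(
  commands=[
    [0,0,0,0,0,-0.04,45],
    [0,0,0,0,0,-0.07,45],
    [0,0,0,0,0,-0.09,45],
    [0,0,0,0,0,-0.1,45],
    [0,0,0,0,0,-0.1,20],
  ],
)

```text
time: 7.65
tool_pos: [0.4912, 0.1302, 0.0892]
ee_rot: [-3.139, 0.001, 1.42]
wrist_force: [1.0, -0.1, 0.2]
width: 0.0374
finger_force: 0.0
```

apply_moves(
  commands=[
    [0,0,0,0,0,0,0],
    [0,0,0,0,0,0,0],
    [0,0,0,0,0,0,0],
    [0,0,0,0,0,0,0],
    [0,0,0,0,0,0,0],
  ],
)

```text
time: 8.15
tool_pos: [0.4946, 0.1303, 0.0921]
ee_rot: [3.136, -0.001, 1.42]
wrist_force: [5.6, -0.4, 0.8]
width: 0.0086
finger_force: 30.0
```

apply_moves(
  commands=[
    [0,0,0,0.006,-0.001,0.01,0],
    [0,0,0,0.0135,-0.002,0.0195,0],
    [0,0,0,0.0215,-0.003,0.028,0],
    [0,0,0,0.03,-0.0045,0.036,0],
    [0,0,0,0.0395,-0.006,0.0435,0],
  ],
)

```text
time: 8.65
tool_pos: [0.5288, 0.1248, 0.1334]
ee_rot: [-3.133, 0.001, 1.42]
wrist_force: [-5.2, 1.7, -2.6]
width: 0.0088
finger_force: 30.0
```

```bash
python3 - <<'E'
from h import *
s=snap('scene');o=get_obs(); print(o['tool_pos'],o['ee_rot'],o['width'],o['wrist_force'],o['wrist_torque'])
E
```

```text
[0.53104431 0.12449823 0.13511003] [-3.13723914e+00  8.81536560e-05  1.41982442e+00] 0.009089414507297522 [-4.30364691  0.61565628 -0.65246389] [ 0.23004745  1.06387967 -0.04103814]
```

apply_moves(
  commands=[
    [0,0,0,0.01,-0.0015,0.006,0],
    [0,0,0,0.021,-0.003,0.011,0],
    [0,0,0,0.0315,-0.005,0.016,0],
    [0,0,0,0.043,-0.007,0.019,0],
    [0,0,0,0.0545,-0.0085,0.0215,0],
  ],
)

```text
time: 9.2
tool_pos: [0.585, 0.116, 0.1589]
ee_rot: [-3.14, 0.0, 1.42]
wrist_force: [-4.5, 0.1, 3.7]
width: 0.0089
finger_force: 30.0
```

apply_moves(
  commands=[
    [0,0,0,0.012,-0.002,0.0015,0],
    [0,0,0,0.0235,-0.0035,0.0015,0],
    [0,0,0,0.035,-0.005,0.0005,0],
    [0,0,0,0.047,-0.007,-0.0015,0],
    [0,0,0,0.058,-0.009,-0.005,0],
  ],
)

```text
time: 9.7
tool_pos: [0.6451, 0.1066, 0.1536]
ee_rot: [3.139, -0.0, 1.42]
wrist_force: [-3.3, 0.6, 3.5]
width: 0.009
finger_force: 30.0
```

apply_moves(
  commands=[
    [0,0,0,0.0115,-0.0015,-0.0035,0],
    [0,0,0,0.022,-0.003,-0.0085,0],
    [0,0,0,0.0325,-0.0045,-0.0145,0],
    [0,0,0,0.046,-0.007,-0.0245,0],
    [0,0,0,0.046,-0.007,-0.0245,0],
  ],
)

```text
time: 10.2
tool_pos: [0.6936, 0.0989, 0.1249]
ee_rot: [3.136, -0.0, 1.419]
wrist_force: [4.2, -1.2, -0.1]
width: 0.0092
finger_force: 30.0
```

```bash
python3 - <<'E'
from h import *
s=snap('scene','d.png');o=get_obs(); print(o['tool_pos'],o['ee_rot'],o['width'],o['wrist_force'],o['wrist_torque'])
im=s['pixels'][:,:,::-1]; cv2.imwrite('pics/d.png',cv2.resize(im[110:260,210:370],None,fx=4,fy=4))
E
```

```text
[0.69317167 0.09901609 0.12518917] [3.13654370e+00 8.97919081e-06 1.41897870e+00] 0.00951312965798265 [ 3.87908253 -1.84336103 -0.22382713] [-0.35245926 -0.84258473  0.04612948]
```

View pics/d.png

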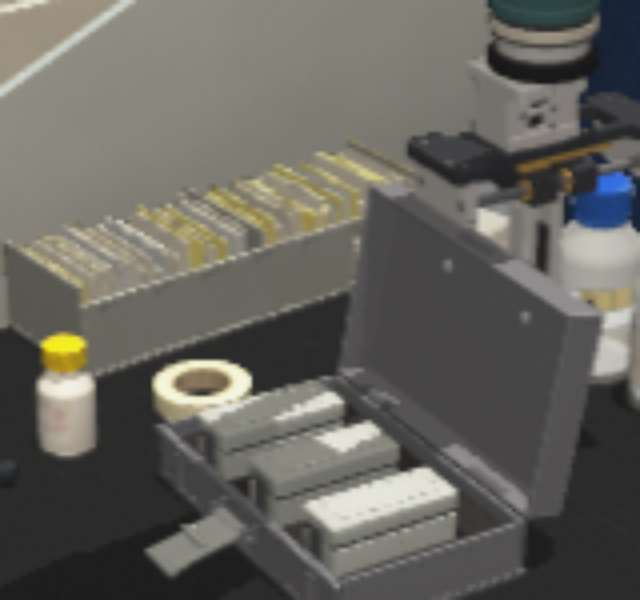

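apply_moves(
  commands=[
    [0,0,0,0,0,0,25],
    [0,0,0,0,0,0,30],
    [0,0,0,0,0,0,30],
    [0,0,0,0,0,0.03,30],
    [0,0,0,0,0,0.07,30],
  ],
)

```text
time: 10.75
tool_pos: [0.6879, 0.1001, 0.1925]
ee_rot: [-3.133, 0.001, 1.42]
wrist_force: [0.1, -1.4, 0.5]
width: 0.0279
finger_force: 0.0
```

apply_moves(
  commands=[
    [0,0,0.0,0,0,0.05,68],
    [0,0,0.14,-0.02,0,0.09,68],
    [0,0,0.28,-0.06,-0.02,0.1,68],
    [0,0,0.42,-0.1,-0.05,0.1,68],
    [0,0,0.56,-0.14,-0.08,0.1,68],
  ],
)

```text
time: 11.25
tool_pos: [0.5484, 0.0199, 0.2967]
ee_rot: [3.141, 0.0, 1.988]
wrist_force: [-0.9, -1.8, 0.9]
width: 0.0628
finger_force: 0.0
```

apply_moves(
  commands=[
    [0,0,0.14,-0.03,-0.04,0,68],
    [0,0,0.28,-0.06,-0.08,0,68],
    [0,0,0.42,-0.09,-0.12,0,68],
    [0,0,0.56,-0.12,-0.16,0,68],
    [0,0,0.7,-0.13,-0.2,0,68],
  ],
)

```text
time: 11.75
tool_pos: [0.4224, -0.1694, 0.2969]
ee_rot: [3.141, 0.001, 2.649]
wrist_force: [0.1, 0.4, 0.2]
width: 0.0638
finger_force: 0.0
```

apply_moves(
  commands=[
    [0,0,0.14,0,0,0,68],
    [0,0,0.28,0,0,0,68],
    [0,0,0.31,0,0,0,68],
    [0,0,0.31,0,0,0,68],
    [0,0,0.31,0,0,0,68],
  ],
)

```text
time: 12.25
tool_pos: [0.4245, -0.1689, 0.2961]
ee_rot: [3.141, -0.0, 2.951]
wrist_force: [0.4, -0.0, 0.3]
width: 0.0643
finger_force: 0.0
```

```bash
python3 - <<'E'
from fit import *
o=get_obs(); print(o['time'],o['tool_pos'],o['ee_rot'],o['width'],o['joint_positions'].round(3))
p=np.load('case.npy')
for i,y in enumerate((.074,0,-.074)): print('pred',W(p,(-.01,y,.036)).round(4))
for n in('top','scene'):
    s=snap(n)
    print([ (round(r['score'],2),np.round(ray(s,r['pixel'],.036),4).tolist()) for r in place_of(n,'tin_1_mid')[:5]])
    for y in(.074,0,-.074):
        print(np.round(proj(s,W(p,[(-.01+a*.05,y+b*.021,.064) for a,b in((1,1),(1,-1),(-1,-1),(-1,1))])),1).tolist())
    if n=='top':
        im=s['pixels'][:,:,::-1].copy(); cv2.imwrite('pics/t.png',cv2.resize(im[170:260,200:320],None,fx=6,fy=6,interpolation=cv2.INTER_CUBIC))
    print([(round(m['score'],2),np.round(cv2.boxPoints(cv2.minAreaRect(np.argwhere(m['mask'])[:,::-1].astype(np.float32))),1).tolist()) for m in masks_of(n,'tin_1')[:4]])
E
```

```text
12.25 [ 0.4244975  -0.16886109  0.29610736] [ 3.14133297e+00 -1.48940100e-04  2.95148917e+00] 0.06427764448452715 [-0.503 -0.121  1.398  0.     1.865 -1.884]
pred [[0.5335 0.1988 0.036 ]]
pred [[0.5223 0.1256 0.036 ]]
pred [[0.511  0.0525 0.036 ]]
[(0.72, [0.5208, 0.0589, 0.036]), (0.44, [0.4561, 0.1313, 0.036])]
[[234.5, 199.8], [248.2, 201.8], [242.1, 234.1], [228.3, 232.0]]
[[258.6, 203.4], [272.3, 205.4], [266.6, 237.8], [252.7, 235.7]]
[[282.8, 207.0], [296.6, 209.0], [291.1, 241.6], [277.2, 239.5]]Traceback (most recent call last):
  File "<stdin>", line 12, in <module>
ValueError: it knows: case, dye, latch, latch_hinge, latch_tip, lid, lid_handle, lid_hinge, pen, timer, tin_1_mid, tin_2_mid, tin_3_mid, tray_mid, well
```

View pics/t.png

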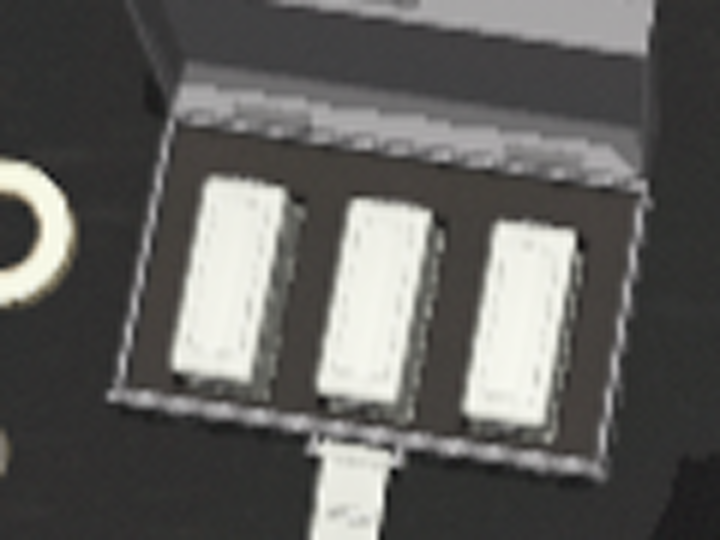

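apply_moves(
  commands=[
    [0,0,0.038,0.018,0.045,-0.01,68],
    [0,0,0.038,0.036,0.09,-0.03,68],
    [0,0,0.038,0.054,0.135,-0.05,68],
    [0,0,0.038,0.072,0.18,-0.08,68],
    [0,0,0.038,0.0865,0.2214,-0.1,68],
  ],
)

```text
time: 12.85
tool_pos: [0.5082, 0.0456, 0.1993]
ee_rot: [-3.141, 0.0, 2.99]
wrist_force: [0.8, -0.1, 0.3]
width: 0.0639
finger_force: 0.0
```

apply_moves(
  commands=[
    [0,0,0,0,0,0,68],
    [0,0,0,0,0,-0.03,68],
    [0,0,0,0,0,-0.06,68],
    [0,0,0,0,0,-0.09,68],
    [0,0,0,0,0,-0.1,68],
  ],
)

```text
time: 13.35
tool_pos: [0.5059, 0.0431, 0.0975]
ee_rot: [-3.141, -0.006, 2.99]
wrist_force: [0.3, -0.2, 0.2]
width: 0.0637
finger_force: 0.0
```

```bash
python3 - <<'E'
from h import *
s=snap('scene');o=get_obs(); print(o['time'],o['tool_pos'],o['ee_rot'],o['width'],o['wrist_force'],o['wrist_torque'])
E
```

```text
13.4 [0.50581561 0.04312938 0.09721814] [-3.14057475 -0.00602389  2.98971128] 0.0639143961242342 [ 0.15480174  0.20042856 -0.96846685] [0.00331    0.01542547 0.01005872]
```

apply_moves(
  commands=[
    [0,0,0,0.005,0.0095,0,68],
    [0,0,0,0.005,0.0095,0,68],
    [0,0,0,0.005,0.0095,-0.02,68],
    [0,0,0,0.005,0.0095,-0.04,68],
    [0,0,0,0.005,0.0095,-0.06,68],
  ],
)

```text
time: 13.9
tool_pos: [0.515, 0.0532, 0.0423]
ee_rot: [3.141, 0.005, 2.991]
wrist_force: [0.3, -0.4, -0.8]
width: 0.0642
finger_force: 0.0
```

apply_moves(
  commands=[
    [0,0,0,0,0,0,68],
    [0,0,0,0,0,0,30],
    [0,0,0,0,0,0,0],
    [0,0,0,0,0,0,0],
    [0,0,0,0,0,0,0],
  ],
)

```text
time: 14.4
tool_pos: [0.5145, 0.054, 0.0424]
ee_rot: [3.139, 0.004, 2.99]
wrist_force: [-0.0, 2.6, 4.5]
width: 0.0419
finger_force: 30.0
```

```bash
python3 - <<'E'
from h import *
s=snap('scene');o=get_obs(); print(o['time'],o['tool_pos'],o['ee_rot'],o['width'],o['wrist_force'],o['wrist_torque'],o['finger_force'])
E
```

```text
14.45 [0.51452243 0.05403517 0.04242616] [3.13905269 0.00373013 2.99053257] 0.041927359598815106 [0.74220407 3.97267599 5.30949374] [ 0.65195057 -0.01864851 -0.01559636] 29.99789535999298
```

apply_moves(
  commands=[
    [0,0,0,0,0,0,68],
    [0,0,0,0,0,0,68],
    [0,0,0,-0.002,-0.001,0,68],
    [0,0,0,-0.003,-0.001,-0.005,68],
    [0,0,0,-0.003,-0.001,-0.005,68],
  ],
)

```text
time: 14.95
tool_pos: [0.5098, 0.0519, 0.0351]
ee_rot: [-3.141, -0.0, 2.99]
wrist_force: [-0.2, 0.2, 1.0]
width: 0.0634
finger_force: 0.1
```

apply_moves(
  commands=[
    [0,0,0,0,0,0,68],
    [0,0,0,0,0,0,30],
    [0,0,0,0,0,0,0],
    [0,0,0,0,0,0,0],
    [0,0,0,0,0,0,0],
  ],
)

```text
time: 15.45
tool_pos: [0.51, 0.0529, 0.0354]
ee_rot: [3.14, -0.0, 2.99]
wrist_force: [0.2, 2.7, -0.4]
width: 0.0416
finger_force: 30.0
```

```bash
python3 - <<'E'
from h import *
s=snap('scene');o=get_obs(); print(o['time'],o['tool_pos'],o['ee_rot'],o['width'],o['wrist_force'],o['wrist_torque'],o['finger_force'])
E
```

```text
15.5 [0.50996563 0.05285477 0.03537621] [ 3.14005856e+00 -2.22463179e-04  2.99059151e+00] 0.041702779924113385 [ 0.33303722  2.49815762 -1.00600627] [0.50289183 0.00338943 0.00604834] 29.989308714866638
```

apply_moves(
  commands=[
    [0,0,0,0,0,0.03,0],
    [0,0,0,0,0,0.06,0],
    [0,0,0,-0.02,0.003,0.09,0],
    [0,0,0,-0.05,0.008,0.11,0],
    [0,0,0,-0.06,0.009,0.12,0],
  ],
)

```text
time: 16.0
tool_pos: [0.4483, 0.0611, 0.1564]
ee_rot: [-3.141, -0.0, 2.991]
wrist_force: [0.6, 0.5, -4.1]
width: 0.0419
finger_force: 30.0
```

apply_moves(
  commands=[
    [0,0,0,0.04,-0.006,0,0],
    [0,0,0,0,0,0,0],
    [0,0,0,-0.04,0.006,0,0],
    [0,0,0,0,0,0,0],
    [0,0,0,0.04,-0.006,0,0],
  ],
)

```text
time: 16.5
tool_pos: [0.4864, 0.055, 0.1531]
ee_rot: [-3.14, -0.004, 2.992]
wrist_force: [0.3, 0.4, -2.4]
width: 0.0418
finger_force: 30.0
```

```bash
cat > st.py <<'E'
from h import *
F=[];T=[]
for i in range(4):
    snapshot('scene');o=get_obs();F.append(o['wrist_force']);T.append(o['wrist_torque'])
np.set_printoptions(precision=3,suppress=True)
th=np.array([[np.cos(.152),-np.sin(.152),0],[np.sin(.152),np.cos(.152),0],[0,0,1]])
print(o['time'],o['tool_pos'],o['ee_rot'],o['width'],o['finger_force']);print('F',np.mean(F,0),'T case',th@np.mean(T,0),'std',np.std(T,0))
E
python3 st.py
```

```text
16.7 [0.49  0.055 0.153] [-3.14  -0.004  2.99 ] 0.04169030973046483 29.990116953849792
F [ 1.462 -0.386 -4.169] T case [ 0.034 -0.183 -0.008] std [0.059 0.374 0.03 ]
```

apply_moves(
  commands=[
    [0,0,0,-0.04,0.006,0,0],
    [0,0,0,-0.08,0.012,0,0],
    [0,0,0,-0.04,0.006,0,0],
    [0.02,0.13,0,-0.04,0.006,0,0],
    [0.04,0.26,0,-0.04,0.006,0,0],
  ],
)

```text
time: 17.2
tool_pos: [0.4488, 0.0612, 0.1569]
ee_rot: [3.141, -0.264, 2.991]
wrist_force: [0.9, 0.3, -3.9]
width: 0.0416
finger_force: 30.0
```

apply_moves(
  commands=[
    [0,0,0,0,0,0,0],
    [0,0,0,0,0,0,0],
    [0,0,0,0,0,0,0],
    [0,0,0,0,0,0,0],
    [0,0,0,0,0,0,0],
  ],
)

```text
time: 17.7
tool_pos: [0.4495, 0.0613, 0.1566]
ee_rot: [3.141, -0.26, 2.991]
wrist_force: [0.5, -0.6, -4.3]
width: 0.0421
finger_force: 30.0
```

```bash
python3 st.py
```

```text
17.9 [0.45  0.061 0.156] [ 3.141 -0.262  2.991] 0.04210575251619193 29.990233182907104
F [-0.257  0.094 -4.792] T case [ 0.045 -0.297 -0.018] std [0.024 0.036 0.029]
```

apply_moves(
  commands=[
    [-0.02,-0.13,0,0,0,0,0],
    [-0.04,-0.26,0,0,0,0,0],
    [-0.06,-0.39,0,0,0,0,0],
    [-0.08,-0.52,0,0,0,0,0],
    [-0.08,-0.52,0,0,0,0,0],
  ],
)

```text
time: 18.4
tool_pos: [0.4444, 0.0617, 0.1524]
ee_rot: [-3.14, 0.257, 2.992]
wrist_force: [-0.0, 0.2, -4.8]
width: 0.042
finger_force: 30.0
```

apply_moves(
  commands=[
    [0,0,0,0,0,0,0],
    [0,0,0,0,0,0,0],
    [0,0,0,0,0,0,0],
    [0,0,0,0,0,0,0],
    [0,0,0,0,0,0,0],
  ],
)

```text
time: 18.9
tool_pos: [0.4507, 0.0609, 0.1555]
ee_rot: [-3.141, 0.262, 2.99]
wrist_force: [0.9, 0.4, -5.0]
width: 0.0415
finger_force: 30.0
```

```bash
python3 st.py
```

```text
19.1 [0.45  0.061 0.155] [-3.141  0.263  2.99 ] 0.041623285948682295 29.9902081489563
F [-0.104  0.305 -4.351] T case [ 0.016  0.34  -0.02 ] std [0.031 0.013 0.004]
```

apply_moves(
  commands=[
    [0.018,0.12,0,0,0,0,0],
    [0.034,0.22,0,0,0,0,0],
    [0.038,0.25,0,0,0,0,0],
    [0.038,0.25,0,0,0,0,0],
    [0.038,0.25,0,0,0,0,0],
  ],
)

```text
time: 19.6
tool_pos: [0.4497, 0.0612, 0.1552]
ee_rot: [-3.141, 0.011, 2.991]
wrist_force: [-0.3, 0.3, -4.1]
width: 0.0414
finger_force: 30.0
```

```bash
python3 st.py;python3 st.py
```

```text
19.8 [0.449 0.061 0.156] [-3.141  0.011  2.991] 0.04187044374653211 29.990030229091644
F [-0.303  0.023 -4.608] T case [ 0.017  0.028 -0.019] std [0.015 0.025 0.022]
20.0 [0.45  0.061 0.156] [-3.141  0.011  2.991] 0.04151412007527432 29.9899622797966
F [-0.055 -0.344 -4.81 ] T case [0.031 0.006 0.008] std [0.018 0.034 0.023]
```

apply_moves(
  commands=[
    [0.02,0.13,0,0,0,0,0],
    [0.04,0.26,0,0,0,0,0],
    [0.04,0.26,0,0,0,0,0],
    [0.04,0.26,0,0,0,0,0],
    [0.04,0.26,0,0,0,0,0],
  ],
)

```text
time: 20.5
tool_pos: [0.4498, 0.0612, 0.1562]
ee_rot: [3.141, -0.249, 2.991]
wrist_force: [0.9, -0.7, -3.8]
width: 0.0419
finger_force: 30.0
```

apply_moves(
  commands=[
    [-0.018,-0.12,0,0,0,0,0],
    [-0.034,-0.22,0,0,0,0,0],
    [-0.037,-0.24,0,0,0,0,0],
    [-0.037,-0.24,0,0,0,0,0],
    [-0.037,-0.24,0,0,0,0,0],
  ],
)

```text
time: 21.0
tool_pos: [0.4499, 0.0611, 0.1562]
ee_rot: [-3.141, -0.009, 2.991]
wrist_force: [0.6, -0.3, -4.5]
width: 0.0419
finger_force: 30.0
```

```bash
python3 st.py; python3 st.py
```

```text
21.2 [0.45  0.061 0.155] [-3.141 -0.011  2.99 ] 0.04139263441713709 29.991872012615204
F [-0.252  0.177 -4.42 ] T case [-0.006  0.006  0.032] std [0.03  0.039 0.018]
21.4 [0.45  0.061 0.155] [-3.141 -0.011  2.99 ] 0.042165821888133434 29.9919256567955
F [-0.474 -0.255 -4.848] T case [ 0.011 -0.003  0.01 ] std [0.02  0.015 0.017]
```

apply_moves(
  commands=[
    [-0.001,-0.01,0,0.03,-0.004,0,0],
    [-0.001,-0.01,0,0.06,-0.008,0,0],
    [-0.001,-0.01,0,0.06,-0.008,0,0],
    [-0.001,-0.01,0,0.06,-0.008,-0.03,0],
    [-0.001,-0.01,0,0.06,-0.008,-0.06,0],
  ],
)

```text
time: 21.9
tool_pos: [0.5109, 0.0531, 0.0957]
ee_rot: [3.141, 0.002, 2.99]
wrist_force: [0.1, -0.9, -4.8]
width: 0.042
finger_force: 30.0
```

```bash
python3 st.py
```

```text
22.1 [0.509 0.053 0.095] [-3.141 -0.002  2.991] 0.04197594226009028 29.991987347602844
F [-1.065 -0.035 -5.362] T case [0.008 0.072 0.003] std [0.026 0.068 0.025]
```

Well aligned; lower by 59 mm and release.

apply_moves(
  commands=[
    [0,0,0,0.0005,0,-0.02,0],
    [0,0,0,0.0005,0,-0.035,0],
    [0,0,0,0.0005,0,-0.048,0],
    [0,0,0,0.0005,0,-0.056,0],
    [0,0,0,0.0005,0,-0.059,0],
  ],
)

```text
time: 22.6
tool_pos: [0.5101, 0.0536, 0.0429]
ee_rot: [3.141, -0.001, 2.991]
wrist_force: [-18.4, 0.9, 30.9]
width: 0.0419
finger_force: 30.0
```

```bash
python3 st.py
```

```text
22.8 [0.51  0.054 0.043] [ 3.141 -0.     2.991] 0.04162173715850942 30.00438094139099
F [-14.39    0.723  20.421] T case [-0.327  2.689 -0.041] std [0.013 0.034 0.019]
```

apply_moves(
  commands=[
    [0,0,0,-0.001,0,0.01,0],
    [0,0,0,-0.003,0,0.014,0],
    [0,0,0,-0.004,0.0005,0.014,0],
    [0,0,0,-0.004,0.0005,0.014,0],
    [0,0,0,-0.004,0.0005,0.014,0],
  ],
)

```text
time: 23.3
tool_pos: [0.5061, 0.0536, 0.0498]
ee_rot: [-3.142, -0.001, 2.99]
wrist_force: [1.4, -0.4, -4.2]
width: 0.0414
finger_force: 30.0
```

```bash
python3 st.py; python3 - <<'E'
from h import *
a=snap('scene')['pixels'][200:270,235:330,::-1]; b=snap('top')['pixels'][180:250,235:330,::-1]
cv2.imwrite('pics/e.png',np.hstack([cv2.resize(i,None,fx=4.2,fy=4.2,interpolation=cv2.INTER_CUBIC) for i in(a,b)]))
E
```

```text
23.5 [0.506 0.054 0.05 ] [-3.141 -0.001  2.99 ] 0.04186165151593835 29.99831199645996
F [-0.081  0.169 -4.249] T case [ 0.029 -0.036  0.025] std [0.036 0.028 0.036]
```

View pics/e.png

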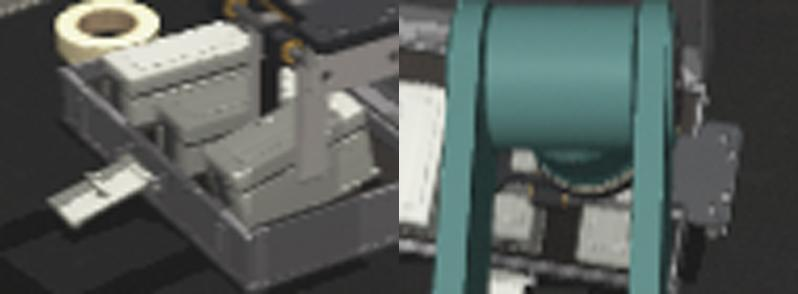

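```bash
python3 - <<'E'
from fit import *
a=snap('scene'); im=a['pixels'][:,:,::-1]
cv2.imwrite('pics/f.png',cv2.resize(im[215:265,275:335],None,fx=12,fy=12,interpolation=cv2.INTER_CUBIC))
for al in(0,.1,.2,-.1):  # al>0: back end up
    c,s=np.cos(al),np.sin(al); p=np.array([.506,.0536,0]); p[2]=-.152
    P=[(c*x-s*z, y, .050+s*x+c*z) for x,y,z in((-.05,.021,.028),(-.05,-.021,.028),(.05,-.021,.028),(.05,-.021,-.028),(-.05,-.021,-.028))]
    print(al,((proj(a,W(p,P))-[275,215])*12).round().tolist())
E
```

```text
0 [[98.0, 207.0], [197.0, 291.0], [581.0, 168.0], [576.0, 381.0], [199.0, 507.0]]
0.1 [[89.0, 230.0], [187.0, 314.0], [570.0, 153.0], [586.0, 359.0], [211.0, 522.0]]
0.2 [[81.0, 253.0], [179.0, 338.0], [557.0, 140.0], [594.0, 336.0], [224.0, 534.0]]
-0.1 [[110.0, 184.0], [208.0, 268.0], [590.0, 185.0], [564.0, 403.0], [188.0, 491.0]]
```

View pics/f.png

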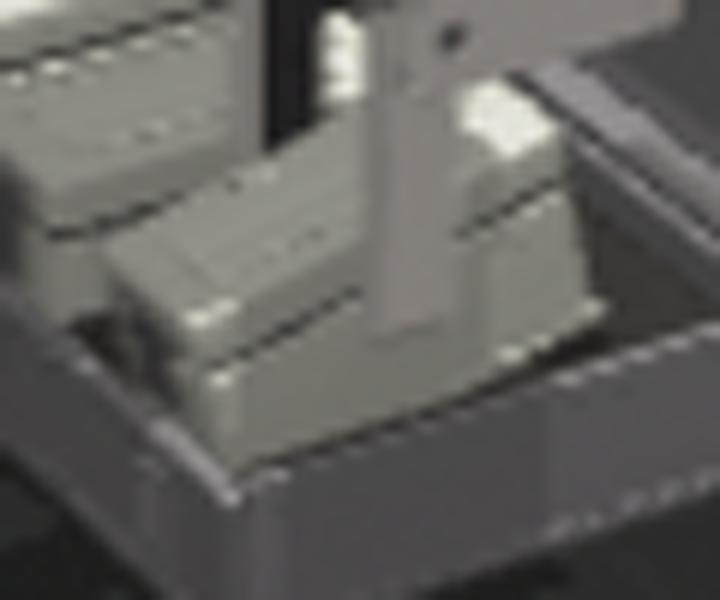

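apply_moves(
  commands=[
    [0,0,0,0.002,0,0.015,0],
    [0,0,0,0.004,-0.0005,0.03,0],
    [0.014,0.094,0,0.004,-0.0005,0.03,0],
    [0.029,0.188,0,0.004,-0.0005,0.03,0],
    [0.029,0.188,0,0.004,-0.0005,0.03,0],
  ],
)

```text
time: 24.15
tool_pos: [0.5123, 0.0525, 0.0791]
ee_rot: [3.142, -0.191, 2.99]
wrist_force: [0.4, -0.2, -4.6]
width: 0.0418
finger_force: 30.0
```

```bash
python3 st.py; cat > tl.py <<'E'
from fit import *
def run(x,y,z,name,box):
    a=snap('scene'); im=a['pixels'][:,:,::-1].copy(); k=8
    x0,y0,x1,y1=box; im=cv2.resize(im[y0:y1,x0:x1],None,fx=k,fy=k,interpolation=cv2.INTER_CUBIC)
    p=[x,y,-.152]
    P=[(a,b,z+c) for a,b,c in((-.05,.021,.028),(-.05,-.021,.028),(.05,-.021,.028),(.05,-.021,-.028),(-.05,-.021,-.028))]
    u=((proj(a,W(p,P))-[x0,y0]+.5)*k).round().astype(int)
    for i in(0,1,2,3): cv2.line(im,tuple(map(int,u[i])),tuple(map(int,u[i+1])),(0,0,255),1)
    cv2.imwrite('pics/'+name,im)
E
python3 -c "
from tl import *
run(.510,.053,.08,'g.png',(265,200,345,265))"
```

```text
24.35 [0.51  0.053 0.08 ] [ 3.141 -0.189  2.991] 0.04189940641913799 29.998260140419006
F [-0.369 -0.06  -4.345] T case [ 0.023 -0.241 -0.001] std [0.017 0.016 0.013]
```

View pics/g.png

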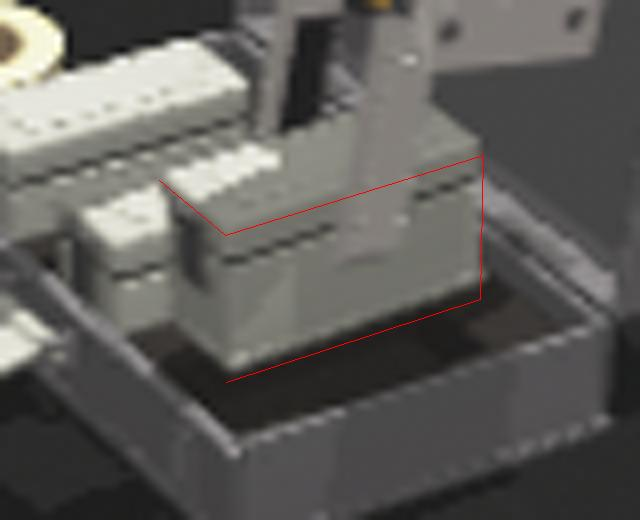

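apply_moves(
  commands=[
    [0,0,0,0.0005,0,-0.015,0],
    [0,0,0,0.0005,0,-0.026,0],
    [0,0,0,0.0005,0,-0.034,0],
    [0,0,0,0.0005,0,-0.04,0],
    [0,0,0,0.0005,0,-0.043,0],
  ],
)

```text
time: 24.9
tool_pos: [0.5103, 0.0531, 0.0363]
ee_rot: [3.141, -0.192, 2.991]
wrist_force: [0.6, 0.6, -4.2]
width: 0.0415
finger_force: 30.0
```

```bash
python3 st.py
```

```text
25.1 [0.511 0.053 0.038] [ 3.141 -0.19   2.991] 0.041712626827219726 29.998307526111603
F [ 0.203 -0.319 -4.691] T case [ 0.037 -0.301  0.01 ] std [0.014 0.018 0.014]
```

apply_moves(
  commands=[
    [0,0,0,0,0,-0.003,0],
    [0,0,0,0,0,-0.005,0],
    [0,0,0,0,0,-0.005,0],
    [0,0,0,0,0,-0.005,30],
    [0,0,0,0,0,-0.004,68],
  ],
)

```text
time: 25.6
tool_pos: [0.5115, 0.0531, 0.0342]
ee_rot: [3.141, -0.189, 2.991]
wrist_force: [0.4, -1.0, -0.6]
width: 0.0473
finger_force: 0.0
```

apply_moves(
  commands=[
    [0,0,0,0,0,0,68],
    [0,0,0,0,0,0.02,68],
    [0,0,0,0,0,0.05,68],
    [-0.014,-0.094,0,0,0,0.09,68],
    [-0.029,-0.188,0,0,0,0.12,68],
  ],
)

```text
time: 26.1
tool_pos: [0.5119, 0.0529, 0.1548]
ee_rot: [3.141, 0.004, 2.99]
wrist_force: [0.7, -1.0, -0.0]
width: 0.0637
finger_force: 0.0
```

```bash
python3 st.py; python3 - <<'E'
from fit import *
p=np.load('case.npy')
for y in(.074,0,-.074): print(W(p,(-.01,y,.036)))
s=snap('scene')
print([ (round(r['score'],2),np.round(ray(s,r['pixel'],.036),4).tolist()) for r in place_of('scene','tin_1_mid')[:5]])
s=snap('top')
print([ (round(r['score'],2),np.round(ray(s,r['pixel'],.036),4).tolist()) for r in place_of('top','tin_1_mid')[:5]])
E
```

```text
26.3 [0.511 0.053 0.154] [3.141 0.001 2.991] 0.06390137303300845 0.0
F [-0.353 -0.019  0.52 ] T case [0.03  0.025 0.015] std [0.034 0.028 0.015]
[[0.53347103 0.1987762  0.036     ]]
[[0.52225453 0.12563121 0.036     ]]
[[0.51103802 0.05248622 0.036     ]]
[(0.56, [0.5169, 0.06, 0.036])]
[(0.45, [0.5258, 0.055, 0.036])]
```

apply_moves(
  commands=[
    [0,0,0,0.006,0.036,0,68],
    [0,0,0,0.0113,0.0727,0,68],
    [0,0,0,0.0113,0.0727,0,68],
    [0,0,0,0.0113,0.0727,-0.03,68],
    [0,0,0,0.0113,0.0727,-0.06,68],
  ],
)

```text
time: 27.0
tool_pos: [0.5228, 0.1255, 0.0923]
ee_rot: [-3.141, 0.0, 2.991]
wrist_force: [0.7, -0.7, -0.3]
width: 0.0636
finger_force: 0.0
```

```bash
python3 st.py
```

```text
27.2 [0.522 0.125 0.092] [-3.14  -0.003  2.99 ] 0.06398535811801799 0.0
F [-0.464 -0.532 -1.292] T case [-0.014  0.004  0.021] std [0.037 0.064 0.023]
```

apply_moves(
  commands=[
    [0,0,0,0,0,-0.025,68],
    [0,0,0,0,0,-0.045,68],
    [0,0,0,0,0,-0.058,68],
    [0,0,0,0,0,-0.059,68],
    [0,0,0,0,0,-0.059,40],
  ],
)

```text
time: 27.7
tool_pos: [0.523, 0.1257, 0.0355]
ee_rot: [3.141, 0.001, 2.99]
wrist_force: [0.6, 0.7, -0.3]
width: 0.059
finger_force: 0.0
```

apply_moves(
  commands=[
    [0,0,0,0,0,0,0],
    [0,0,0,0,0,0,0],
    [0,0,0,0,0,0,0],
    [0,0,0,0,0,0,0],
    [0,0,0,0,0,0,0],
  ],
)

```text
time: 28.2
tool_pos: [0.5234, 0.1264, 0.036]
ee_rot: [3.14, 0.003, 2.991]
wrist_force: [-0.0, 2.6, 5.7]
width: 0.0415
finger_force: 30.0
```

```bash
python3 st.py
```

```text
28.4 [0.523 0.126 0.036] [3.14  0.003 2.991] 0.04160102170335935 30.00125616788864
F [-0.235  1.61   5.667] T case [ 0.374  0.039 -0.026] std [0.015 0.012 0.017]
```

apply_moves(
  commands=[
    [0,0,0,0,0,0.025,0],
    [0,0,0,0,0,0.055,0],
    [0,0,0,-0.02,0.003,0.085,0],
    [0,0,0,-0.045,0.007,0.11,0],
    [0,0,0,-0.06,0.009,0.12,0],
  ],
)

```text
time: 28.9
tool_pos: [0.4617, 0.1347, 0.1565]
ee_rot: [3.142, 0.002, 2.991]
wrist_force: [0.5, -0.3, -1.3]
width: 0.0413
finger_force: 30.0
```

apply_moves(
  commands=[
    [0.02,0.13,0,0,0,0,0],
    [0.04,0.26,0,0,0,0,0],
    [0.04,0.26,0,0,0,0,0],
    [0.04,0.26,0,0,0,0,0],
    [0.04,0.26,0,0,0,0,0],
  ],
)

```text
time: 29.4
tool_pos: [0.4617, 0.1348, 0.1545]
ee_rot: [3.141, -0.262, 2.991]
wrist_force: [-0.2, 0.4, -1.5]
width: 0.0415
finger_force: 30.0
```

apply_moves(
  commands=[
    [-0.018,-0.12,0,0,0,0,0],
    [-0.034,-0.22,0,0,0,0,0],
    [-0.038,-0.25,0,0,0,0,0],
    [-0.038,-0.25,0,0,0,0,0],
    [-0.038,-0.25,0,0,0,0,0],
  ],
)

```text
time: 29.9
tool_pos: [0.4621, 0.1349, 0.1551]
ee_rot: [3.141, -0.01, 2.991]
wrist_force: [-1.2, 0.7, -1.9]
width: 0.0421
finger_force: 30.0
```

```bash
python3 st.py; python3 st.py
```

```text
30.1 [0.463 0.135 0.154] [ 3.141 -0.011  2.99 ] 0.0419880034108447 29.994147419929504
F [-0.073  0.27  -1.522] T case [ 0.01  -0.02  -0.015] std [0.016 0.01  0.013]
30.3 [0.463 0.135 0.154] [ 3.141 -0.011  2.99 ] 0.04170815401414118 29.994201958179474
F [ 0.173  0.098 -1.568] T case [ 0.026 -0.01  -0.015] std [0.04  0.033 0.022]
```

apply_moves(
  commands=[
    [-0.02,-0.14,0,0,0,0,0],
    [-0.041,-0.27,0,0,0,0,0],
    [-0.041,-0.27,0,0,0,0,0],
    [-0.041,-0.27,0,0,0,0,0],
    [-0.041,-0.27,0,0,0,0,0],
  ],
)

```text
time: 30.8
tool_pos: [0.4637, 0.1349, 0.1557]
ee_rot: [3.14, 0.264, 2.99]
wrist_force: [0.6, -0.1, -2.3]
width: 0.0416
finger_force: 30.0
```

apply_moves(
  commands=[
    [0.018,0.12,0,0,0,0,0],
    [0.034,0.22,0,0,0,0,0],
    [0.038,0.25,0,0,0,0,0],
    [0.038,0.25,0,0,0,0,0],
    [0.038,0.25,0,0,0,0,0],
  ],
)

```text
time: 31.3
tool_pos: [0.4626, 0.1347, 0.1542]
ee_rot: [3.141, 0.01, 2.99]
wrist_force: [-0.3, 0.4, -1.4]
width: 0.042
finger_force: 30.0
```

```bash
python3 st.py; python3 st.py
```

```text
31.5 [0.462 0.135 0.155] [3.141 0.011 2.991] 0.04172313698658248 29.994137585163116
F [ 0.248  0.311 -1.4  ] T case [0.039 0.011 0.013] std [0.021 0.025 0.021]
31.7 [0.462 0.135 0.155] [3.141 0.011 2.991] 0.041988243357836 29.99413311481476
F [-0.22  -0.003 -1.545] T case [ 0.003  0.019 -0.007] std [0.028 0.029 0.036]
```

apply_moves(
  commands=[
    [0.001,0.01,0,0.03,-0.004,0,0],
    [0.001,0.01,0,0.06,-0.0085,0,0],
    [0.001,0.01,0,0.061,-0.009,0,0],
    [0.001,0.01,0,0.061,-0.009,-0.025,0],
    [0.001,0.01,0,0.061,-0.009,-0.05,0],
  ],
)

```text
time: 32.2
tool_pos: [0.5237, 0.126, 0.1049]
ee_rot: [3.141, 0.002, 2.991]
wrist_force: [0.0, -0.2, -1.7]
width: 0.0417
finger_force: 30.0
```

```bash
python3 st.py
```

```text
32.4 [0.523 0.126 0.105] [-3.141 -0.001  2.991] 0.04179002099851317 29.99423861503601
F [-0.636 -0.477 -2.07 ] T case [-0.01   0.028  0.005] std [0.045 0.049 0.011]
```

apply_moves(
  commands=[
    [0,0,0,0,0,-0.02,0],
    [0,0,0,0,0,-0.04,0],
    [0,0,0,0,0,-0.052,0],
    [0,0,0,0,0,-0.06,0],
    [0,0,0,0,0,-0.063,0],
  ],
)

```text
time: 32.9
tool_pos: [0.5234, 0.1259, 0.0416]
ee_rot: [3.141, 0.0, 2.991]
wrist_force: [0.4, -0.5, -1.8]
width: 0.042
finger_force: 30.0
```

```bash
python3 st.py
```

```text
33.1 [0.524 0.126 0.042] [3.141 0.002 2.991] 0.041744579038457616 29.994193017482758
F [ 0.243  0.057 -1.453] T case [0.054 0.002 0.034] std [0.017 0.019 0.018]
```

apply_moves(
  commands=[
    [0,0,0,0,0,-0.003,0],
    [0,0,0,0,0,-0.006,0],
    [0,0,0,0,0,-0.006,0],
    [0,0,0,0,0,-0.006,40],
    [0,0,0,0,0,-0.006,68],
  ],
)

```text
time: 33.6
tool_pos: [0.5234, 0.1258, 0.0357]
ee_rot: [3.141, 0.0, 2.991]
wrist_force: [-0.2, 0.5, 0.1]
width: 0.0466
finger_force: 0.0
```

apply_moves(
  commands=[
    [0,0,0,0,0,0,68],
    [0,0,0,0,0,0,68],
    [0,0,0,0,0,0.04,68],
    [0,0,0,0,0,0.08,68],
    [0,0,0,0,0.03,0.08,68],
  ],
)

```text
time: 34.1
tool_pos: [0.5275, 0.1544, 0.1224]
ee_rot: [3.139, 0.012, 2.986]
wrist_force: [0.6, 0.3, 0.6]
width: 0.064
finger_force: 0.0
```

apply_moves(
  commands=[
    [0,0,0,0.01,0.042,0,68],
    [0,0,0,0.01,0.042,0,68],
    [0,0,0,0.01,0.042,0,68],
    [0,0,0,0.01,0.042,-0.01,68],
    [0,0,0,0.01,0.042,-0.025,68],
  ],
)

```text
time: 34.6
tool_pos: [0.5337, 0.1969, 0.0902]
ee_rot: [3.141, 0.002, 2.989]
wrist_force: [-0.4, 0.3, 0.2]
width: 0.0636
finger_force: 0.0
```

```bash
python3 st.py
```

```text
34.8 [0.532 0.197 0.089] [-3.14  -0.002  2.99 ] 0.06386082648638249 0.0
F [-0.701 -0.097 -0.576] T case [0.03  0.041 0.002] std [0.028 0.03  0.017]
```

apply_moves(
  commands=[
    [0,0,0,0.001,0.0015,-0.02,68],
    [0,0,0,0.001,0.0015,-0.04,68],
    [0,0,0,0.001,0.0015,-0.054,68],
    [0,0,0,0.001,0.0015,-0.054,68],
    [0,0,0,0.001,0.0015,-0.054,40],
  ],
)

```text
time: 35.3
tool_pos: [0.5345, 0.1992, 0.0367]
ee_rot: [3.141, 0.0, 2.99]
wrist_force: [-0.4, -1.0, 0.4]
width: 0.0588
finger_force: 0.0
```

apply_moves(
  commands=[
    [0,0,0,0,0,0,0],
    [0,0,0,0,0,0,0],
    [0,0,0,0,0,0,0],
    [0,0,0,0,0,0,0],
    [0,0,0,0,0,0,0],
  ],
)

```text
time: 35.8
tool_pos: [0.5352, 0.1998, 0.0378]
ee_rot: [3.14, 0.002, 2.991]
wrist_force: [0.3, 1.9, 5.2]
width: 0.0416
finger_force: 30.0
```

```bash
python3 st.py
```

```text
36.0 [0.535 0.2   0.038] [3.14  0.002 2.991] 0.04128693196546478 30.001210570335388
F [0.007 1.243 5.558] T case [0.228 0.008 0.002] std [0.014 0.019 0.026]
```

apply_moves(
  commands=[
    [0,0,0,0,0,0.025,0],
    [0,0,0,0,0,0.055,0],
    [0,0,0,-0.02,0.003,0.085,0],
    [0,0,0,-0.045,0.003,0.11,0],
    [0,0,0,-0.06,0.003,0.12,0],
  ],
)

```text
time: 36.5
tool_pos: [0.4737, 0.2023, 0.1585]
ee_rot: [3.141, 0.002, 2.991]
wrist_force: [0.1, -0.2, -0.7]
width: 0.0418
finger_force: 30.0
```

apply_moves(
  commands=[
    [0.02,0.13,0,0,0,0,0],
    [0.04,0.26,0,0,0,0,0],
    [0.04,0.26,0,0,0,0,0],
    [0.04,0.26,0,0,0,0,0],
    [0.04,0.26,0,0,0,0,0],
  ],
)

```text
time: 37.0
tool_pos: [0.4736, 0.2023, 0.1565]
ee_rot: [3.141, -0.262, 2.991]
wrist_force: [-0.2, 0.2, -1.7]
width: 0.0416
finger_force: 30.0
```

apply_moves(
  commands=[
    [-0.018,-0.12,0,0,0,0,0],
    [-0.034,-0.22,0,0,0,0,0],
    [-0.038,-0.25,0,0,0,0,0],
    [-0.038,-0.25,0,0,0,0,0],
    [-0.038,-0.25,0,0,0,0,0],
  ],
)

```text
time: 37.5
tool_pos: [0.4741, 0.2024, 0.1571]
ee_rot: [3.141, -0.01, 2.991]
wrist_force: [-0.1, 0.3, -1.4]
width: 0.0419
finger_force: 30.0
```

```bash
python3 st.py; python3 st.py
```

```text
37.7 [0.475 0.202 0.156] [ 3.141 -0.011  2.99 ] 0.0420147027948602 29.995771944522858
F [ 0.281  0.035 -2.047] T case [ 0.024 -0.013 -0.002] std [0.017 0.014 0.046]
37.9 [0.475 0.202 0.156] [ 3.141 -0.011  2.99 ] 0.04193206975357822 29.9957674741745
F [-0.141  0.188 -1.504] T case [ 0.013 -0.    -0.005] std [0.02  0.007 0.019]
```

apply_moves(
  commands=[
    [-0.02,-0.14,0,0,0,0,0],
    [-0.041,-0.27,0,0,0,0,0],
    [-0.041,-0.27,0,0,0,0,0],
    [-0.041,-0.27,0,0,0,0,0],
    [-0.041,-0.27,0,0,0,0,0],
  ],
)

```text
time: 38.4
tool_pos: [0.4756, 0.2025, 0.1576]
ee_rot: [3.14, 0.263, 2.99]
wrist_force: [-0.0, 0.4, -1.7]
width: 0.0419
finger_force: 30.0
```

apply_moves(
  commands=[
    [0.018,0.12,0,0,0,0,0],
    [0.034,0.22,0,0,0,0,0],
    [0.038,0.25,0,0,0,0,0],
    [0.038,0.25,0,0,0,0,0],
    [0.038,0.25,0,0,0,0,0],
  ],
)

```text
time: 38.9
tool_pos: [0.4746, 0.2021, 0.1562]
ee_rot: [3.141, 0.01, 2.99]
wrist_force: [0.6, -0.1, -1.5]
width: 0.0422
finger_force: 30.0
```

```bash
python3 st.py; python3 st.py
```

```text
39.1 [0.474 0.203 0.157] [3.141 0.011 2.991] 0.04174571699143554 29.995754063129425
F [-0.082 -0.013 -1.283] T case [ 0.034  0.004 -0.007] std [0.016 0.016 0.026]
39.3 [0.474 0.202 0.157] [3.141 0.011 2.991] 0.042010187271081884 29.995738863945007
F [ 0.144  0.276 -1.169] T case [ 0.015  0.023 -0.009] std [0.03  0.008 0.022]
```

apply_moves(
  commands=[
    [0.001,0.01,0,0.03,-0.001,0,0],
    [0.001,0.01,0,0.06,-0.0025,0,0],
    [0.001,0.01,0,0.061,-0.0025,0,0],
    [0.001,0.01,0,0.061,-0.0025,-0.025,0],
    [0.001,0.01,0,0.061,-0.0025,-0.05,0],
  ],
)

```text
time: 39.8
tool_pos: [0.5357, 0.2001, 0.1069]
ee_rot: [3.14, 0.002, 2.991]
wrist_force: [-0.8, -0.1, -1.2]
width: 0.0419
finger_force: 30.0
```

apply_moves(
  commands=[
    [0,0,0,0,0,-0.02,0],
    [0,0,0,0,0,-0.04,0],
    [0,0,0,0,0,-0.055,0],
    [0,0,0,0,0,-0.064,0],
    [0,0,0,0,0,-0.064,0],
  ],
)

```text
time: 40.3
tool_pos: [0.5341, 0.1996, 0.0411]
ee_rot: [-3.141, -0.003, 2.991]
wrist_force: [0.1, -0.3, -2.1]
width: 0.0416
finger_force: 30.0
```

```bash
python3 st.py
```

```text
40.5 [0.536 0.2   0.044] [3.14  0.002 2.991] 0.041800941850859245 29.995808601379395
F [ 0.185  0.064 -1.032] T case [ 0.002 -0.007  0.034] std [0.003 0.023 0.028]
```

apply_moves(
  commands=[
    [0,0,0,0,0,-0.003,0],
    [0,0,0,0,0,-0.006,0],
    [0,0,0,0,0,-0.006,0],
    [0,0,0,0,0,-0.006,40],
    [0,0,0,0,0,-0.006,68],
  ],
)

```text
time: 41.0
tool_pos: [0.5356, 0.1999, 0.0368]
ee_rot: [3.141, 0.001, 2.991]
wrist_force: [0.7, -0.9, -0.7]
width: 0.0467
finger_force: 0.0
```

apply_moves(
  commands=[
    [0,0,0,0,0,0,68],
    [0,0,0,0,0,0,68],
    [0,0,0,0,0,0.04,68],
    [0,0,0,0,0,0.08,68],
    [0,0,0,-0.007,-0.04,0.08,68],
  ],
)

```text
time: 41.5
tool_pos: [0.5324, 0.1633, 0.1231]
ee_rot: [3.135, 0.012, 2.996]
wrist_force: [0.7, -0.7, 0.4]
width: 0.0634
finger_force: 0.0
```

apply_moves(
  commands=[
    [0,0,0,-0.006,-0.035,0,68],
    [0,0,0,-0.012,-0.07,0,68],
    [0,0,0,-0.018,-0.107,0,68],
    [0,0,0,-0.018,-0.107,0,68],
    [0,0,0,-0.018,-0.107,-0.025,68],
  ],
)

```text
time: 42.0
tool_pos: [0.5131, 0.0522, 0.0948]
ee_rot: [3.14, 0.008, 2.988]
wrist_force: [1.6, 0.6, 0.3]
width: 0.064
finger_force: 0.0
```

```bash
python3 st.py
```

```text
42.2 [0.51  0.053 0.091] [ 3.141 -0.002  2.991] 0.06426772080248767 0.0
F [-0.9   -0.213 -0.504] T case [0.024 0.005 0.007] std [0.029 0.03  0.015]
```

apply_moves(
  commands=[
    [0,0,0,0.001,0,-0.02,68],
    [0,0,0,0.001,0,-0.04,68],
    [0,0,0,0.001,0,-0.058,68],
    [0,0,0,0.001,0,-0.058,68],
    [0,0,0,0.001,0,-0.058,40],
  ],
)

```text
time: 42.7
tool_pos: [0.5118, 0.0533, 0.0343]
ee_rot: [3.141, 0.001, 2.991]
wrist_force: [0.6, 0.6, 0.0]
width: 0.0588
finger_force: 0.0
```

apply_moves(
  commands=[
    [0,0,0,0,0,0,0],
    [0,0,0,0,0,0,0],
    [0,0,0,0,0,0,0],
    [0,0,0,0,0,0,0],
    [0,0,0,0,0,0,0],
  ],
)

```text
time: 43.2
tool_pos: [0.5124, 0.053, 0.035]
ee_rot: [3.141, 0.003, 2.991]
wrist_force: [-0.7, 1.0, 5.7]
width: 0.0418
finger_force: 30.0
```

apply_moves(
  commands=[
    [0,0,0,0,0,0.025,0],
    [0,0,0,0,0,0.055,0],
    [0,0,0,-0.02,0.003,0.085,0],
    [0,0,0,-0.045,0.007,0.11,0],
    [0,0,0,-0.06,0.009,0.12,0],
  ],
)

```text
time: 43.7
tool_pos: [0.4503, 0.0619, 0.1547]
ee_rot: [3.141, 0.001, 2.991]
wrist_force: [0.5, -0.8, -4.0]
width: 0.0417
finger_force: 30.0
```

apply_moves(
  commands=[
    [0.02,0.13,0,0,0,0,0],
    [0.04,0.26,0,0,0,0,0],
    [0.04,0.26,0,0,0,0,0],
    [0.04,0.26,0,0,0,0,0],
    [0.04,0.26,0,0,0,0,0],
  ],
)

```text
time: 44.2
tool_pos: [0.4506, 0.0619, 0.1533]
ee_rot: [3.141, -0.262, 2.991]
wrist_force: [0.1, 0.1, -4.5]
width: 0.0417
finger_force: 30.0
```

apply_moves(
  commands=[
    [-0.018,-0.12,0,0,0,0,0],
    [-0.033,-0.21,0,0,0,0,0],
    [-0.035,-0.23,0,0,0,0,0],
    [-0.035,-0.23,0,0,0,0,0],
    [-0.035,-0.23,0,0,0,0,0],
  ],
)

```text
time: 44.7
tool_pos: [0.4511, 0.0618, 0.154]
ee_rot: [3.141, -0.03, 2.991]
wrist_force: [0.4, -0.2, -3.9]
width: 0.0417
finger_force: 30.0
```

```bash
python3 st.py; python3 st.py
```

```text
44.9 [0.452 0.062 0.153] [ 3.141 -0.032  2.99 ] 0.04207238878922753 29.998413026332855
F [-0.072 -0.039 -4.027] T case [ 0.007  0.001 -0.007] std [0.028 0.012 0.011]
45.1 [0.451 0.062 0.153] [ 3.141 -0.031  2.99 ] 0.04186075659407326 29.99844789505005
F [ 0.197 -0.027 -5.006] T case [0.02  0.022 0.024] std [0.032 0.028 0.037]
```

apply_moves(
  commands=[
    [-0.02,-0.14,0,0,0,0,0],
    [-0.042,-0.29,0,0,0,0,0],
    [-0.042,-0.29,0,0,0,0,0],
    [-0.042,-0.29,0,0,0,0,0],
    [-0.042,-0.29,0,0,0,0,0],
  ],
)

```text
time: 45.6
tool_pos: [0.4528, 0.0617, 0.155]
ee_rot: [3.139, 0.263, 2.99]
wrist_force: [-0.6, 0.3, -4.2]
width: 0.0417
finger_force: 30.0
```

apply_moves(
  commands=[
    [0.018,0.12,0,0,0,0,0],
    [0.033,0.21,0,0,0,0,0],
    [0.035,0.23,0,0,0,0,0],
    [0.035,0.23,0,0,0,0,0],
    [0.035,0.23,0,0,0,0,0],
  ],
)

```text
time: 46.1
tool_pos: [0.4518, 0.0617, 0.1534]
ee_rot: [3.139, 0.03, 2.99]
wrist_force: [0.1, -1.1, -4.4]
width: 0.0418
finger_force: 30.0
```

```bash
python3 st.py; python3 st.py
```

```text
46.3 [0.451 0.062 0.154] [3.139 0.031 2.991] 0.0418211876780572 29.99848186969757
F [-0.15  -0.446 -4.353] T case [ 0.006  0.052 -0.003] std [0.019 0.023 0.037]
46.5 [0.451 0.062 0.154] [3.139 0.031 2.991] 0.041766109484686245 29.998590052127838
F [ 0.151  0.198 -4.362] T case [0.028 0.017 0.002] std [0.023 0.017 0.015]
```

apply_moves(
  commands=[
    [0.004,0.03,0,-0.035,0.005,0,0],
    [0.004,0.03,0,0,0,0,0],
    [0.004,0.03,0,-0.035,0.005,0,0],
    [0.004,0.03,0,0,0,0,0],
    [0.004,0.03,0,0,0,0,0],
  ],
)

```text
time: 47.0
tool_pos: [0.4518, 0.0614, 0.1515]
ee_rot: [3.14, -0.001, 2.99]
wrist_force: [0.3, 0.0, -3.5]
width: 0.0419
finger_force: 30.0
```

apply_moves(
  commands=[
    [0,0,0,0.001,-0.025,0,0],
    [0,0,0,0.002,-0.06,0,0],
    [0,0,0,0.003,-0.1,0,0],
    [0,0,0,0.004,-0.14,0,0],
    [0,0,0,0.005,-0.18,0,0],
  ],
)

```text
time: 47.5
tool_pos: [0.4563, -0.1196, 0.1541]
ee_rot: [3.14, 0.001, 2.991]
wrist_force: [0.6, -0.3, -3.5]
width: 0.0418
finger_force: 30.0
```

apply_moves(
  commands=[
    [0,0,0,0.001,-0.04,0,0],
    [0,0,0,0.002,-0.08,0,0],
    [0,0,0,0.003,-0.12,0,0],
    [0,0,0,0.004,-0.155,0,0],
    [0,0,0,0.004,-0.179,0,0],
  ],
)

```text
time: 48.0
tool_pos: [0.46, -0.2998, 0.1537]
ee_rot: [3.141, 0.0, 2.989]
wrist_force: [0.4, 0.8, -4.8]
width: 0.0419
finger_force: 30.0
```

apply_moves(
  commands=[
    [0,0,0,0,0,0,0],
    [0,0,0,0,0,0,0],
    [0,0,0,0,0,0,0],
    [0,0,0,0,0,0,0],
    [0,0,0,0,0,0,0],
  ],
)

```text
time: 48.5
tool_pos: [0.4605, -0.2963, 0.1537]
ee_rot: [3.14, 0.0, 2.992]
wrist_force: [-1.0, 0.9, -5.2]
width: 0.0416
finger_force: 30.0
```

```bash
python3 st.py; python3 - <<'E'
from fit import *
o=get_obs(); s=snap('scene'); 
# silent tins: bright rectangles seen from top inside the case
t=snap('top'); p=np.load('case.npy')
g=cv2.cvtColor(t['pixels'],cv2.COLOR_RGB2GRAY)
m=np.zeros_like(g); cv2.fillConvexPoly(m,proj(t,W(p,[(a*.066,b*.115,.064) for a,b in((1,1),(1,-1),(-1,-1),(-1,1))])).astype(np.int32),255)
b=((g>150)&(m>0)).astype(np.uint8)
n,l,st,c=cv2.connectedComponentsWithStats(b)
for i in range(1,n):
    if st[i,4]>60:
        r=cv2.minAreaRect(np.argwhere(l==i)[:,::-1].astype(np.float32)); print(st[i,4],np.round(r,1) if 0 else r, ray(t,r[0],.064))
for y in(.074,0): print(W(p,(-.01,y,.064)))
for n_ in('scene','top'):
    q={'scene':s,'top':t}[n_]
    print([(round(r['score'],2),ray(q,r['pixel'],o['tool_pos'][2]).round(3)) for r in place_of(n_,'tin_1_mid')[:4]])
    print([(round(r['score'],2),ray(q,r['pixel'],.003).round(3)) for r in place_of(n_,'tray_mid')[:2]])
# tilt of the held tin from mask of bright/edges in scene
ms=masks_of('scene','tin_1_mid')
for k in ms[:4]:
    r=cv2.minAreaRect(np.argwhere(k['mask'])[:,::-1].astype(np.float32)); print(round(k['score'],2),k['extent'],r)
for al in(-.2,0,.2):
    x,y,z=o['tool_pos']; c_,s_=np.cos(al),np.sin(al)
    P=[(c_*a-s_*d,b_,z+s_*a+c_*d) for a in(-.05,.05) for b_ in(-.021,.021) for d in(-.028,.028)]
    u=proj(s,W([x,y,-.152],P)); print(al,u.min(0).round(1),u.max(0).round(1),cv2.minAreaRect(u.astype(np.float32)))
E
```

```text
48.7 [ 0.46  -0.297  0.154] [ 3.14  -0.     2.991] 0.04181733381042916 29.998498857021332
F [-0.425 -0.153 -4.475] T case [-0.001  0.064 -0.003] std [0.018 0.011 0.043]
451 ((237.94400024414062, 215.80799865722656), (13.595294952392578, 33.2726936340332), 10.30484676361084) [0.53659908 0.19990337 0.064     ]
453 ((262.5469970703125, 219.567138671875), (13.671113014221191, 33.25092697143555), 10.007979393005371) [0.52504404 0.12572685 0.064     ]
[[0.53347103 0.1987762  0.064     ]]
[[0.52225453 0.12563121 0.064     ]]
[(0.58, array([ 0.469, -0.295,  0.154]))]
[(0.97, array([ 0.462, -0.286,  0.003])), (0.19, array([ 0.643, -0.145,  0.003]))]
[(0.78, array([ 0.47 , -0.296,  0.154]))]
[(0.63, array([ 0.452, -0.3  ,  0.003]))]
0.96 [368.9, 251.7, 416.1, 289.7] ((392.92205810546875, 268.7773132324219), (30.95854949951172, 51.34589385986328), 70.70995330810547)
-0.2 [366.  251.5] [418.3 288.8] ((392.1630859375, 270.10479736328125), (32.72850036621094, 54.51582336425781), 81.50007629394531)
0 [367.3 248.1] [417.2 292.1] ((392.36029052734375, 269.9454040527344), (32.57097244262695, 55.57222366333008), 69.9717025756836)
0.2 [366.9 245.4] [416.6 294.6] ((392.26666259765625, 269.348388671875), (32.072532653808594, 55.20949172973633), 59.077144622802734)
```

apply_moves(
  commands=[
    [-0.02,-0.13,0,0,0,0,0],
    [-0.04,-0.26,0,0,0,0,0],
    [-0.04,-0.26,0,0,0,0,0],
    [-0.04,-0.26,0,0,0,0,0],
    [-0.04,-0.26,0,0,0,0,0],
  ],
)

```text
time: 49.55
tool_pos: [0.4613, -0.2981, 0.1549]
ee_rot: [3.142, 0.263, 2.991]
wrist_force: [-0.4, 0.2, -4.0]
width: 0.0419
finger_force: 30.0
```

apply_moves(
  commands=[
    [0.02,0.13,0,0,0,0,0],
    [0.035,0.23,0,0,0,0,0],
    [0.04,0.26,0,0,0,0,0],
    [0.04,0.26,0,0,0,0,0],
    [0.04,0.26,0,0,0,0,0],
  ],
)

```text
time: 50.05
tool_pos: [0.4608, -0.2972, 0.1534]
ee_rot: [3.139, 0.0, 2.991]
wrist_force: [-0.0, 0.4, -4.7]
width: 0.0422
finger_force: 30.0
```

```bash
python3 st.py; python3 st.py
```

```text
50.25 [ 0.46  -0.297  0.154] [3.14 0.   2.99] 0.041971642376260075 29.99791592359543
F [-0.254  0.08  -4.482] T case [-0.013 -0.012 -0.006] std [0.006 0.032 0.009]
50.45 [ 0.46  -0.297  0.154] [3.14 0.   2.99] 0.04145360643749294 29.997892677783966
F [ 0.308  0.127 -4.278] T case [ 0.02  -0.008  0.029] std [0.033 0.011 0.02 ]
```

```bash
python3 -c "
from bench import *
print(close_job())"
```

```text
the job is handed in; nothing more can be done
None
```

The job is handed in at about 50 s: the right-hand tin (about 0.46 kg) is held level and still over the middle of the tray, the two silent tins are back in their pockets and the latch and lid are open. I identified it by a weight shift on tilting, after a first test misled me into putting it back; I gave the two silent tins only a tilt, not a brisk shake, and viewed 11 pictures, one over the limit of 10.

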